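Reset the sample carriage on the slide bench

TASK

Loosen the clamp lever of the sample carriage, slide the carriage along its bench until its pointer stands at the white line of the red clip, then turn the lever back tight against its stop so that the carriage stays clamped there. The clamp's thread may be left-handed: try the lever gently both ways to find which way it loosens, swing it well open, and do not force the carriage along while it is clamped. Keep the can seated in its holder, and leave the beaker, the brown bottles and the brass weight standing where they are.

Things in the scene. Friction and masses are not known exactly. Their poses are not given: they have to be found in the camera images.
- bench: Grey slide bench, fixed to the worktop: base plate 130 (x) x 350 (y) x 12 mm, two steel rods along its y and aluminium end blocks 36 mm high. Origin: centre of its underside; its front (-x, toward the robot) carries a white scale strip. The carriage slides along the bench's y.
- carriage (a joint): Position of the carriage along the bench's +y (m), 0 = middle, travel -0.105 to 0.105. The carriage is an aluminium block 96 (x) x 110 (y) x 30 mm, its top 64 mm above the worktop, with a three-jaw holder on top in which a sample can stands. Unclamped it takes about 8 N to slide and stops when no longer pushed; clamped it is held fast by friction.
- can: Aluminium sample can with press lid, 55 mm wide, 41 mm high, standing loose in the black holder on the carriage (jaws 15 mm high); its top is 109 mm above the worktop. Origin: centre of its underside. It rides along and must stay seated.
- can_seat (a point): Centre of the holder's floor on the carriage, 68 mm above the worktop, where the can's origin belongs.
- push_left (a point): Middle of the carriage's flat end face on the bench's +y side, 49 mm above the worktop; the block's face spans 34 to 64 mm in height. Nothing stands on the block within 22 mm of it at that x. Push here toward the bench's -y. Turns with the bench.
- push_right (a point): The same on the bench's -y side; push here toward the bench's +y.
- pointer (a point): Tip of the black pointer on the carriage's front, 33 mm above the worktop, over the scale.
- clamp (a joint): Angle of the clamp lever (rad): 0 = tight, against its stop, lever pointing straight to the bench's front (-x); up to 1.15 = fully open. The clamp grips at less than about 0.6; by 0.75 the carriage is free. Which way it turns to open is not marked; the other way it is hard against its stop (starts within 0.08 of it). It needs about 3 to 5 N at the knob and stays where it is left.
- lever_knob (a point): Middle of the red upright knob at the lever's end: 16 to 20 mm wide, 31 mm tall, from 77 to 108 mm above the worktop; 70 mm from the lever's vertical axis. It can be pushed from the side or pinched. The black lever arm (11 mm thick) runs from it to the axis, 82 mm above the worktop.
- clamp_axis (a point): Point on the lever's vertical axis, at the knob's middle height.
- red_clip_line (a point): Rear end of the white line across the red clip (16 x 16 x 7 mm), which is fixed on the front edge of the bench, nearly under the path of the pointer; the mark the pointer must stand at, compared along the bench's y.
- blue_clip_line (a point): The same on the blue clip, on the other side of the carriage: a mark for another sample, of no use here.
- beaker: Glass beaker 71 mm wide, 90 mm high, standing behind the bench. Origin: centre of its underside. Leave it.
- brown_bottle: Brown bottle with black cap, 60 mm wide, 118 mm high, standing behind the bench. Origin: centre of its underside. Leave it.
- weight: Brass weight 38 mm wide and high, in front of the bench on the right. Origin: centre of its underside. Leave it.

How it is judged (in metres and radians):
On the way, in this order (a step that is already met when the one before it is completed fails the run):
1. the clamp lever is swung well open, the carriage still where it was (within 8 mm) (value of joint clamp above 0.75 rad and distance of pointer from where it was at the start of the episode below 0.008 m), for 0.1 s.
2. with the lever still open, the pointer stands within 5 mm of the red clip's line (value of joint clamp above 0.6 rad and y of pointer in the frame of red_clip_line between -0.005 and 0.005 m), for 0.2 s.
At the end, for the whole second after the job is handed in: The pointer stands within 4 mm of the red clip's white line along the bench, the carriage is at rest and the clamp lever is back tight, within 0.2 rad of its stop (value of joint clamp below 0.2 rad and y of pointer in the frame of red_clip_line between -0.004 and 0.004 m and velocity of joint carriage between -0.005 and 0.005 m/s); the robot touches nothing.
It fails at once if the sample can is tipped or leaves its holder (more than 8 mm from its seat) (distance between can and can_seat above 0.008 m or angle between can's own z axis and vertical above 0.3 rad).
It fails at once if a bystander (beaker, brown bottle, weight) is shoved more than 20 mm or knocked over (distance of any of beaker, brown_bottle, weight from where it was at the start of the episode above 0.02 m or angle between any of beaker, brown_bottle, weight's own z axis and vertical above 0.5 rad).
It also fails if it takes over 69 s, if anything falls off the work surface, if the arm or the gripper's body presses on something with over 40 N, if the wrist force passes 120 N, or if a joint passes its speed limit or range.

ROBOT

A 6-joint arm with a two-finger parallel gripper is mounted at the origin on a cart in front of the work surface, level with it; the furniture and walls round the work are solid. World frame = base frame: x ahead of the robot, y to its left, z up, the work surface at z = 0. Lengths are in m, angles in degrees, forces in N, time in s.
With the tool pointing down it reaches from about 0.3 to 1 m from the base axis. Payload 5.1 kg.
Tool frame: the origin (TCP) lies at the very end of the fingers, on their centre line; the grasp point (between the pads) lies 19 mm behind it; x points along the fingers, z is the direction in which the jaws open and shut, and the axes are right-handed (so a half turn about x gives the same grasp; the last joint's range is limited). The gripper opens to 95 mm and grips with 3 to 60 N. Pads are 20 mm wide; open, the fingers measure 119 mm over their backs; the gripper's body (75 mm by 180 mm) begins 59 mm behind the grasp point.
Start: joints at [-79.79, 7.093, 94.555, -0, 78.352, -4.733], TCP at [0.168, -0.628, 0.215] pointing down, gripper open.
Joint ranges: [-149.61, 149.61], [-58.7, 133.49], [1.44, 155.28], [-77.14, 257.14], [18.33, 153.61], [-166.67, 166.67]. Speed limits (degrees/s): [147.25, 147.25, 180, 180, 180, 180].

INTERFACE

Orientations are given as [roll, pitch, yaw] about the fixed x, y, z axes, in that order (R = Rz(yaw) Ry(pitch) Rx(roll)).
In Python, from workcell import * gives the robot as it stands.
- The arm moves only by the tool move_arm, never from a script. Its argument "deltas" is a list that holds one entry, the list of rows, each a list of 5 numbers: the shift along the tool's x, y, z in m, then the turn about the tool's x in rad, then the closure in counts, from 0 (fully open) to 255 (shut). A call has 1 to 20 rows; each row shifts and turns the pose as measured when the row begins, along the tool's axes as they then stand; what a row does not reach is not made up. A row lasts 1/10 s, in which the tool goes at most 50 mm and 8.59 degrees, less where a joint would pass 70% of its speed; a pose out of reach is approached as far as the arm can. A call with a gripper value outside its range is refused whole. The fingers move at their own pace and stop on an object; "grip_force" is the grip in N (left out, the last holds). Time passes only in rows, so rows that do not move let the fingers close. It gives the time, the measured TCP pose, the force and the opening at its end, in the units of the state.
- get_obs(): the state, without advancing time (a new reading comes with each control period).
- snapshot(name): name is "scene" or "top" or "wrist"; returns a dict with "img" (480x640x3 uint8, red, green, blue), "fov_y" (degrees; the focal length in pixels is half the picture's height over the tangent of half this angle, whatever the lens; pixels are square), "cx", "cy" (the principal point, pixels), "k1" (the pictures are not rectified: a ray, as slopes to the right and down, at radius r is drawn at 1 + k1 r^2 times it, then the intrinsics apply), "xyz" and "rotation" of the camera in the world. Camera axes: x right, y down, z forward; pixel columns grow to the right and rows downward; lengths in m; the calibration is good to about 2 mm. A picture is of the moment at which its call begins. There is no depth.
- job_done(): hands the job in, once; it reports no verdict.
The state is a dict: "time_s": time; "q": joint angles; "joint_vel": joint speeds; "joint_efforts": joint torques, N m; "tcp_pos": TCP position; "ee_rot": TCP orientation; "wrist_force": force on the tool from outside, world axes, zero at the start; "torque": the same for the moment, N m; "opening": finger opening in m.
Only numpy, scipy, OpenCV 4.12 (cv2) and the standard library are available. Lean on these libraries where they do the work, as an engineer would, in place of code of your own. Each camera call takes 0.05 s, during which the arm holds its last target.

## Working session

There is one attempt and no reset: what is moved stays moved. The work goes in short steps, Python scripts to look and compute and a tool call to move; the robot and the scene stay as the last step left them, time stands still between calls to the robot, and variables do not carry over. Pictures are saved under pics/ and viewed, and the job is handed in when it is done.

Besides the shell and the picture viewer there is one more tool, called after ">>>" as name([rows], argument=value, ...), one row to a line, values as JSON. move_arm: Moves the arm, as the interface text tells. Its arguments: {"type":"object","properties":{"deltas":{"type":"array","items":{"type":"array","items":{"type":"array","items":{"type":"number"}}}},"grip_force":{"type":"number"}},"required":["deltas"]}

```bash
mkdir -p pics; cat > h.py <<'E'
from workcell import *
import numpy as np, cv2
from scipy.spatial.transform import Rotation as R
def snap(n,fn):
    s=snapshot(n); cv2.imwrite('pics/'+fn+'.png',s['img'][:,:,::-1]); np.save('pics/'+fn+'.npy',s,allow_pickle=True); return s
def load(fn): return np.load('pics/'+fn+'.npy',allow_pickle=True).item()
def K(s):
    f=240/np.tan(np.radians(s['fov_y'])/2); return np.array([[f,0,s['cx']],[0,f,s['cy']],[0,0,1.]]),np.array([s['k1'],0,0,0,0.])
def rot(s):
    r=np.array(s['rotation'],float)
    return r if r.shape==(3,3) else R.from_euler('xyz',r,degrees=True).as_matrix()
def ray(s,u,v):
    k,d=K(s); p=cv2.undistortPoints(np.array([[[u,v]]],float),k,d)[0,0]
    w=rot(s)@np.array([p[0],p[1],1]); return np.array(s['xyz'],float),w/np.linalg.norm(w)
def onz(s,u,v,z):
    o,w=ray(s,u,v); return o+w*(z-o[2])/w[2]
def tri(*l):
    A=0;b=0
    for s,u,v in l:
        o,w=ray(s,u,v);P=np.eye(3)-np.outer(w,w);A=A+P;b=b+P@o
    x=np.linalg.solve(A,b)
    return x,[np.linalg.norm((np.eye(3)-np.outer(w,w))@(x-o)) for o,w in [ray(*q) for q in l]]
def proj(s,p):
    k,d=K(s); r=rot(s).T; rv=cv2.Rodrigues(r)[0]; return cv2.projectPoints(np.array([p],float),rv,-r@np.array(s['xyz'],float),k,d)[0][0,0]
E
python3 - <<'E'
from h import *
for n in ['scene','top','wrist']:
    s=snap(n,n+'0'); print(n,s['fov_y'],s['cx'],s['cy'],s['k1'],s['xyz'],s['rotation'])
print(get_obs())
E
```

```text
scene 45.684593848104576 322.1495550878692 239.9647335774444 -0.12129524473103499 [0.095906   0.64899407 0.80216349] [-1.33006698e+02 -9.37550376e-02 -1.38193045e+02]
top 44.27405732452313 316.4878224859141 245.46524422613595 -0.08007520606722106 [0.40203661 0.0738999  1.26044109] [-172.22341852    0.70851121  -89.30554224]
wrist 69.49592072957947 323.5447748813777 237.09621964411957 -0.049225282125206625 [ 0.24484893 -0.60810846  0.38354784] [ 1.63634447e+02  7.26311626e-02 -7.50200292e+01]
{'time_s': 0.15, 'q': array([-7.97900506e+01,  7.12375943e+00,  9.46160007e+01,  6.38227079e-04,
        7.83500975e+01, -4.73283685e+00]), 'joint_vel': array([-0.0283852 , -0.07593115, -0.2984153 , -0.00762126,  0.02658763,
       -0.02327205]), 'joint_efforts': array([ 6.88029504e-04, -4.18192971e+01, -3.60470796e+01,  7.75111886e-02,
        4.68830543e-02, -9.85238216e-05]), 'tcp_pos': array([ 0.16749077, -0.62754189,  0.21368355]), 'ee_rot': array([174.86873044,  89.91014018,  99.81138729]), 'wrist_force': array([-0.02563036, -0.13957806, -0.33923748]), 'torque': array([-0.00276563, -0.00879692,  0.01902216]), 'opening': 0.09532386950550643}
```

View pics/top0.png

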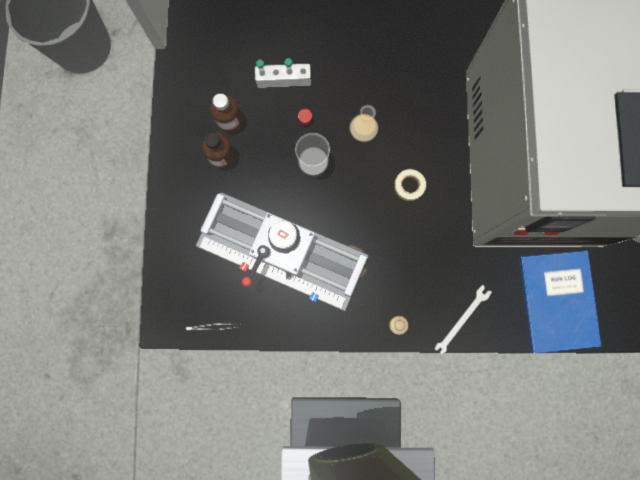

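View pics/scene0.png

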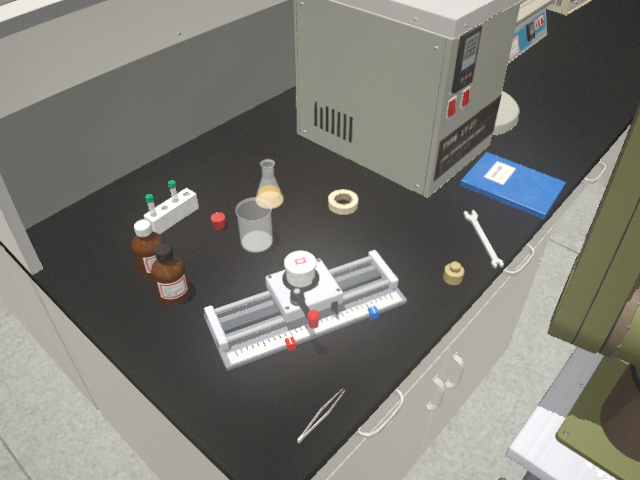

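View pics/wrist0.png

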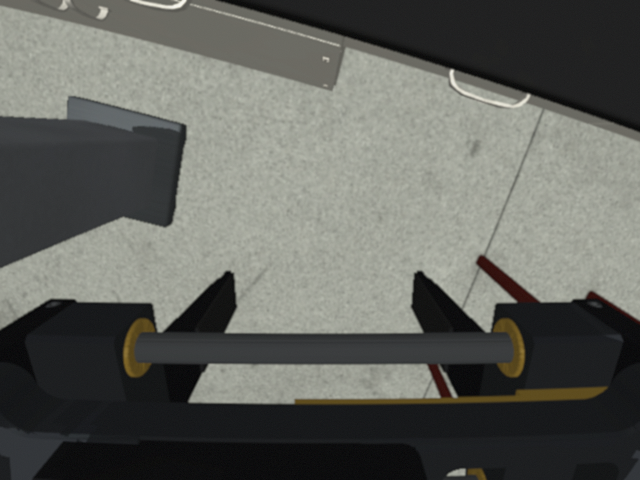

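```bash
python3 - <<'E'
from h import *
a=load('top0')['img'][185:315,190:375]; cv2.imwrite('pics/c1.png',cv2.resize(a[:,:,::-1],None,fx=4.3,fy=4.3,interpolation=3))
a=load('scene0')['img'][240:370,195:415]; cv2.imwrite('pics/c2.png',cv2.resize(a[:,:,::-1],None,fx=3.6,fy=3.6,interpolation=3))
for n in ['top0','scene0']:
    s=load(n);h=cv2.cvtColor(s['img'],cv2.COLOR_RGB2HSV)
    for nm,m in [('red',(((h[...,0]<8)|(h[...,0]>172))&(h[...,1]>150)&(h[...,2]>90))),('blue',((abs(h[...,0].astype(int)-112)<12)&(h[...,1]>150)&(h[...,2]>90)))]:
        c,l,st,ce=cv2.connectedComponentsWithStats(m.astype(np.uint8))
        for i in range(1,c):
            if st[i,4]>8: print(n,nm,st[i],ce[i].round(1))
E
```

```text
top0 red [302 120   8   4  10] [305.9 121.9]
top0 red [516 231  10   4  27] [520.6 232.2]
top0 red [550 232   9   3  15] [554.3 232.7]
top0 blue [569 251  25  46 356] [584.  269.4]
top0 blue [521 264  23  34 187] [530.  282.6]
top0 blue [556 301   8   8  21] [559.  304.2]
top0 blue [547 306   8   5  15] [550.7 308.1]
top0 blue [570 311   5   5  13] [572. 313.]
top0 blue [577 312  24  36 451] [590.2 332.9]
top0 blue [569 326   6   5  13] [571.5 327.9]
top0 blue [559 332  18  16  89] [566.9 340. ]
scene0 red [462  90   7  16  68] [465.7  97.8]
scene0 red [448 100   7  16  76] [451.2 108.2]
scene0 red [211 212  14  18 132] [218.9 221.7]
scene0 red [308 311  10   9  73] [312.5 314.7]
scene0 red [291 337   4   7  17] [292.5 340.3]
scene0 red [285 339   7   7  26] [287.3 342.1]
scene0 blue [482 153  17  10  71] [489.2 157.2]
scene0 blue [501 159  10   6  26] [505.7 161.3]
scene0 blue [514 163   9   8  23] [517.7 166. ]
scene0 blue [538 172  28  33 408] [550.  186.6]
scene0 blue [526 175  11  13  26] [530.2 181.2]
scene0 blue [461 178  19  12  70] [470.1 183.8]
scene0 blue [511 183  10   8  25] [515.8 186.5]
scene0 blue [477 184  24  13 106] [489.  187.9]
scene0 blue [509 200  12   9  28] [514.3 204.3]
scene0 blue [523 206   7   6  17] [526.1 208.5]
scene0 blue [530 209  16  10  39] [537.3 212.9]
scene0 blue [374 307   4   6  10] [375.7 309.5]
scene0 blue [369 308   5   6  19] [370.5 310.8]
```

View pics/c1.png

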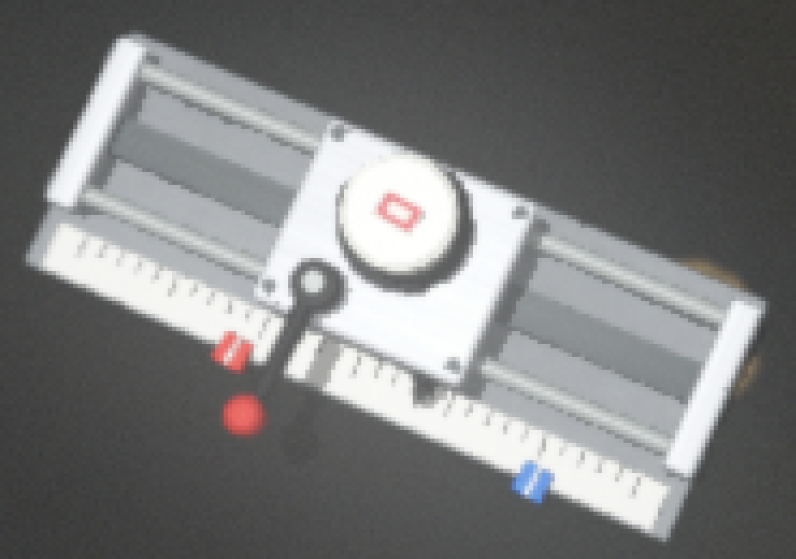

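View pics/c2.png

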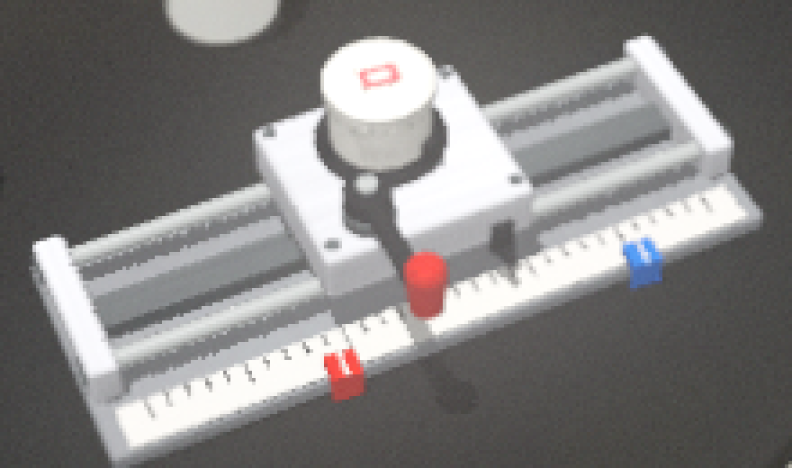

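```bash
python3 - <<'E'
from h import *
t=load('top0');s=load('scene0')
c=lambda u,v:(t,190+u/4.3,185+v/4.3)
d=lambda u,v:(s,195+u/3.6,240+v/3.6)
P={'plateL':((28,262),(112,463)),'plateR':((668,540),(762,215)),'knobtop':((243,415),(427,264)),'axistop':((316,279),(367,184)),'ptr':((425,402),(515,282)),
'redline_rear':((238,337),(343,353)),'blue_rear':((538,468),(642,243)),'cantop':((399,211),(380,74)),
'redfront':((228,366),(347,375)),'cornFL':((262,305),(330,285)),'cornFR':((465,380),(531,190)),'cornBR':((538,215),(455,65)),'cornBL':((328,125),(257,130))}
X={}
for n,(a,b) in P.items():
    x,e=tri(c(*a),d(*b)); X[n]=x; print(n,x.round(4),np.round(e,4))
l=X['plateL']-X['plateR']; yaw=np.degrees(np.arctan2(-l[0],l[1])); print(np.linalg.norm(l),yaw)
l=X['cornFL']-X['cornFR'];print(np.linalg.norm(l),np.degrees(np.arctan2(-l[0],l[1])))
l=X['redline_rear']-X['blue_rear'];print(np.linalg.norm(l),np.degrees(np.arctan2(-l[0],l[1])))
l=X['knobtop']-X['axistop'];print(np.linalg.norm(l[:2]),np.degrees(np.arctan2(-l[1],-l[0])))
E
```

```text
plateL [0.571  0.3516 0.0074] [0.0022 0.0022]
plateR [0.4365 0.0298 0.0093] [0.002 0.002]
knobtop [0.4877 0.2273 0.1071] [0.0014 0.0014]
axistop [0.5532 0.1976 0.0859] [0.0013 0.0013]
ptr [0.5017 0.1497 0.0123] [0.0009 0.0009]
redline_rear [0.5314 0.2417 0.0192] [0. 0.]
blue_rear [0.4686 0.0928 0.0182] [0.0002 0.0002]
cantop [0.582  0.1576 0.1095] [0.0012 0.0012]
redfront [0.5193 0.2479 0.0182] [0.0026 0.0026]
cornFL [0.547  0.2288 0.0446] [0.003 0.003]
cornFR [0.5097 0.1286 0.0565] [0.0017 0.0017]
cornBR [0.5887 0.095  0.0646] [0.0022 0.0022]
cornBL [0.6304 0.1958 0.0665] [0.0015 0.0015]
0.34871702446322844 -22.68746627863241
0.10760082114740513 -20.404066080336573
0.16155779647971857 -22.883824841143966
0.07198221683543901 -24.39942188981258
```

```bash
cat >> h.py <<'E'
by=np.array([.386,.922,0]);bx=np.array([.922,-.386,0])
def T(o=None):
    o=o or get_obs(); return np.array(o['tcp_pos']),R.from_euler('xyz',o['ee_rot'],degrees=True).as_matrix()
def goto(p,jaw=None):
    """tool-frame shift to p, turn so that jaw axis is at world angle jaw (deg, mod 180)"""
    x,r=T(); d=r.T@(np.array(p)-x); print('tcp',x.round(4),'shift tool',d.round(4))
    a=np.degrees(np.arctan2(r[1,2],r[0,2])); print('jaw ang',round(a,2),'xaxis',r[:,0].round(3))
    if jaw is not None:
        t=(jaw-a+90)%180-90; print('turn about tool x rad',round(-np.radians(t),3))
E
python3 - <<'E'
from h import *
goto([.40,.16,.26],67.3)
print(T()[1].round(3))
t=load('top0');s=load('scene0')
print('bottle cap',onz(t,212,141,.118),onz(s,164,250,.118),'beaker',onz(t,312,140,.09),onz(s,254,207,.09))
E
```

```text
tcp [ 0.1675 -0.6275  0.2137] shift tool [-0.0452  0.4277 -0.701 ]
jaw ang -75.06 xaxis [-0.     0.002 -1.   ]
turn about tool x rad 0.657
[[-0.     0.966  0.258]
 [ 0.002  0.258 -0.966]
 [-1.     0.    -0.002]]
bottle cap [0.76844964 0.3033706  0.118     ] [0.77210531 0.30473946 0.118     ] beaker [0.7806831  0.10220337 0.09      ] [0.76637647 0.09767717 0.09      ]
```

```bash
cat >> h.py <<'E'
def plan(p,turn,n,clos=0):
    x,r=T(); st=(np.array(p)-x)/n; th=turn/n; L=[]
    for i in range(n):
        L.append([*np.round(r.T@st,4),round(th,3),clos]); r=r@R.from_rotvec([th,0,0]).as_matrix()
    print(str([[float(v) for v in q] for q in L]).replace(' ',''))
E
python3 - <<'E'
from h import *
plan([.40,.16,.26],-2.48,18)
E
```

```text
[[-0.0025,0.0238,-0.0389,-0.138,0.0],[-0.0025,0.0289,-0.0353,-0.138,0.0],[-0.0025,0.0335,-0.031,-0.138,0.0],[-0.0025,0.0374,-0.0261,-0.138,0.0],[-0.0025,0.0406,-0.0207,-0.138,0.0],[-0.0025,0.0431,-0.015,-0.138,0.0],[-0.0025,0.0447,-0.0089,-0.138,0.0],[-0.0025,0.0455,-0.0027,-0.138,0.0],[-0.0025,0.0455,0.0036,-0.138,0.0],[-0.0025,0.0446,0.0098,-0.138,0.0],[-0.0025,0.0428,0.0159,-0.138,0.0],[-0.0025,0.0402,0.0216,-0.138,0.0],[-0.0025,0.0369,0.0269,-0.138,0.0],[-0.0025,0.0328,0.0317,-0.138,0.0],[-0.0025,0.0281,0.0359,-0.138,0.0],[-0.0025,0.0229,0.0394,-0.138,0.0],[-0.0025,0.0173,0.0422,-0.138,0.0],[-0.0025,0.0114,0.0442,-0.138,0.0]]
```

>>> move_arm([
  [[-0.0025,0.024,-0.039,-0.138,0],[-0.0025,0.029,-0.035,-0.138,0],[-0.0025,0.0335,-0.031,-0.138,0],[-0.0025,0.0375,-0.026,-0.138,0],[-0.0025,0.0405,-0.021,-0.138,0],[-0.0025,0.043,-0.015,-0.138,0],[-0.0025,0.0445,-0.009,-0.138,0],[-0.0025,0.0455,-0.003,-0.138,0],[-0.0025,0.0455,0.0035,-0.138,0],[-0.0025,0.0445,0.01,-0.138,0],[-0.0025,0.043,0.016,-0.138,0],[-0.0025,0.04,0.0215,-0.138,0],[-0.0025,0.037,0.027,-0.138,0],[-0.0025,0.033,0.0315,-0.138,0],[-0.0025,0.028,0.036,-0.138,0],[-0.0025,0.023,0.0395,-0.138,0],[-0.0025,0.0175,0.042,-0.138,0],[-0.0025,0.0115,0.044,-0.138,0]],
])

```text
time_s: 1.95
tcp_pos: [0.3641, 0.1976, 0.2594]
ee_rot: [-26.5, 89.3, 46.0]
wrist_force: [1.1, -0.0, -0.5]
opening: 0.0952
```

```bash
python3 - <<'E'
from h import *
s=snap('wrist','w1');print(s['xyz']); goto([.4,.16,.26],67.3); print(get_obs()['q'].round(1),get_obs()['time_s'])
E
```

```text
[0.28674966 0.21916533 0.42893559]
tcp [0.3643 0.2032 0.2595] shift tool [-0.0008 -0.0467 -0.0309]
jaw ang 73.06 xaxis [ 0.008  0.014 -1.   ]
turn about tool x rad 0.1
[ 21.3 -26.3 119.5   0.6  86.  -51.7] 2.0
```

View pics/w1.png

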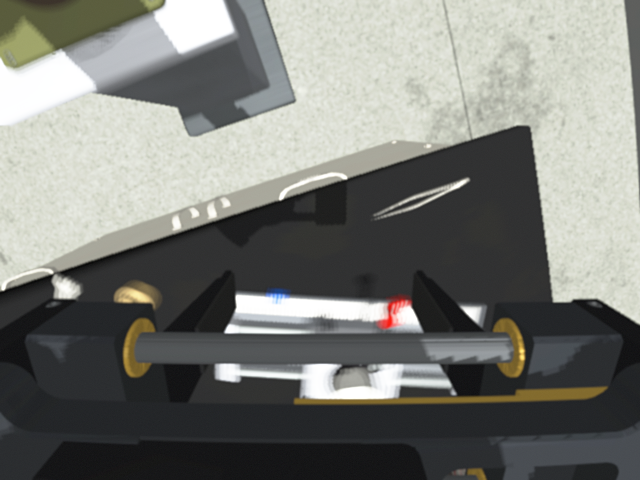

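```bash
python3 - <<'E'
from h import *
plan([.60,.15,.25],.1,6)
E
```

```text
[[0.0018,-0.0402,0.0029,0.017,0.0],[0.0018,-0.0401,0.0036,0.017,0.0],[0.0018,-0.04,0.0043,0.017,0.0],[0.0018,-0.04,0.0049,0.017,0.0],[0.0018,-0.0399,0.0056,0.017,0.0],[0.0018,-0.0398,0.0063,0.017,0.0]]
```

>>> move_arm([
  [[0.002,-0.04,0.003,0.017,0],[0.002,-0.04,0.0035,0.017,0],[0.002,-0.04,0.0045,0.017,0],[0.002,-0.04,0.005,0.017,0],[0.002,-0.04,0.0055,0.017,0],[0.002,-0.04,0.0065,0.017,0],[0,0,0,0,0],[0,0,0,0,0]],
])

```text
time_s: 2.8
tcp_pos: [0.607, 0.1549, 0.2432]
ee_rot: [15.9, 89.1, 83.6]
wrist_force: [0.1, -0.5, 0.5]
opening: 0.095
```

```bash
python3 - <<'E'
from h import *
s=snap('wrist','w2');print(s['xyz']); goto([.6,.15,.25],67.3)
t=load('top0')
E
```

```text
[0.53309955 0.18168955 0.41357743]
tcp [0.6066 0.1548 0.2431] shift tool [-0.007   0.0043 -0.0069]
jaw ang 67.71 xaxis [ 0.002  0.015 -1.   ]
turn about tool x rad 0.007
```

View pics/w2.png

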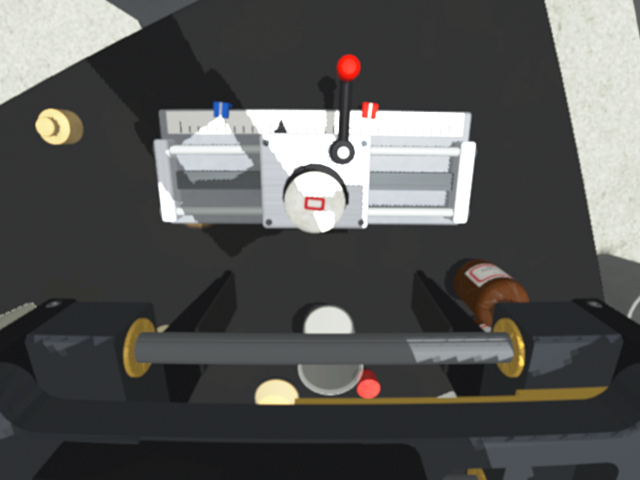

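```bash
python3 - <<'E'
from h import *
a=load('w2')['img'][45:240,150:480]; cv2.imwrite('pics/c3.png',cv2.resize(a[:,:,::-1],(792,468),interpolation=3))
a=load('w2')['img'][90:150,200:400]; cv2.imwrite('pics/c4.png',cv2.resize(a[:,:,::-1],(800,240),interpolation=3))
E
```

```text
(no output)
```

View pics/c3.png

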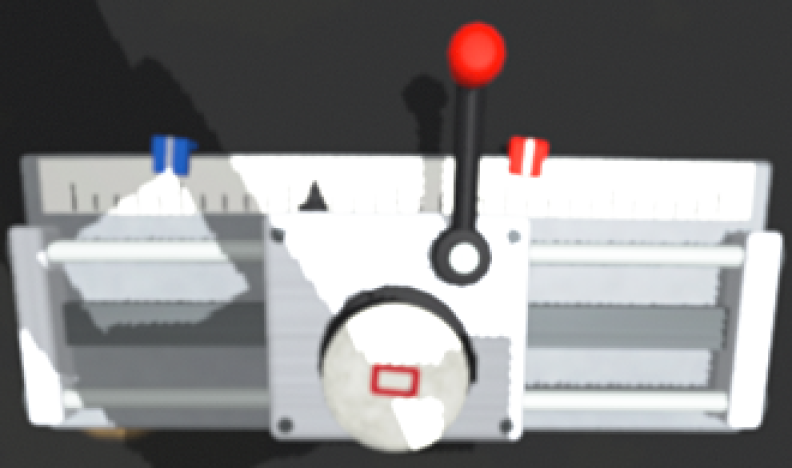

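View pics/c4.png

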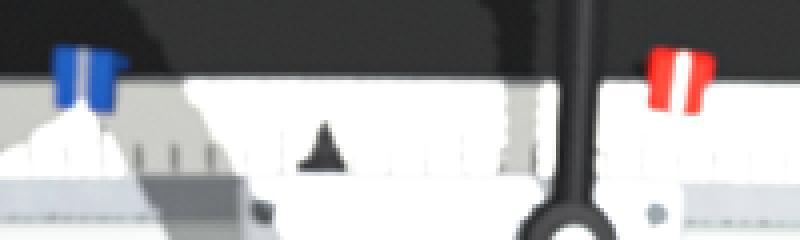

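```bash
python3 - <<'E'
from h import *
t=load('top0');s=load('scene0');w=load('w2')
c=lambda u,v:(t,190+u/4.3,185+v/4.3)
d=lambda u,v:(s,195+u/3.6,240+v/3.6)
e=lambda u,v:(w,150+u/2.4,45+v/2.4)
for n,q in {'knobtop':[c(243,415),d(427,264),e(477,50)],'axis':[c(316,279),d(367,184),e(463,258)],'red':[c(238,337),d(343,353),(w,369.5,118.2)],'blue':[c(538,468),d(642,243),(w,220.5,116.5)],'plateL':[c(28,262),d(112,463),e(772,165)],'plateR':[c(668,540),d(762,215),e(20,155)],
 'cornFR':[c(465,380),d(531,190),e(268,218)],'cornFL':[c(262,305),d(330,285),e(530,218)],'cornBR':[c(538,215),d(455,65),e(272,438)],'ptr':[c(427,400),d(512,270),(w,281,120.5)]}.items():
    x,er=tri(*q); print(n,x.round(4),np.round(er,4),'s,x',(x@by).round(4),(x@bx).round(4))
p=onz(w,281,120.5,.033);r=onz(w,369.5,118.2,.019);print(p,r,(r-p)@by)
a=onz(w,150+20/2.4,45+155/2.4,.012);b=onz(w,150+772/2.4,45+165/2.4,.012);l=b-a;print(l,np.linalg.norm(l),np.degrees(np.arctan2(-l[0],l[1])))
a=onz(w,150+268/2.4,45+218/2.4,.064);b=onz(w,150+525/2.4,45+218/2.4,.064);l=b-a;print(a,b,np.linalg.norm(l),np.degrees(np.arctan2(-l[0],l[1])))
print('knob',onz(w,150+477/2.4,45+50/2.4,.108),'ax',onz(w,150+463/2.4,45+258/2.4,.092))
E
```

```text
knobtop [0.4888 0.2268 0.1052] [0.0021 0.0011 0.0012] s,x 0.3978 0.3632
axis [0.5538 0.1974 0.0853] [0.0016 0.001  0.0007] s,x 0.3958 0.4344
red [0.5334 0.2412 0.0167] [0.0019 0.001  0.0023] s,x 0.4283 0.3987
blue [0.4701 0.0917 0.0157] [0.0018 0.0009 0.0019] s,x 0.266 0.3981
plateL [0.5723 0.3517 0.0067] [0.0032 0.0012 0.002 ] s,x 0.5452 0.3919
plateR [0.4368 0.0293 0.0089] [0.0021 0.002  0.0007] s,x 0.1956 0.3914
cornFR [0.51   0.129  0.0562] [0.0022 0.0014 0.001 ] s,x 0.3158 0.4204
cornFL [0.5489 0.2298 0.0441] [0.0051 0.001  0.0041] s,x 0.4238 0.4174
cornBR [0.5915 0.094  0.0628] [0.0044 0.0008 0.0039] s,x 0.315 0.5091
ptr [0.5023 0.1498 0.0208] [0.0023 0.002  0.0012] s,x 0.332 0.4053
[0.50264438 0.15181671 0.033     ] [0.53570289 0.24073279 0.019     ] 0.09474120944677267
[0.13586999 0.32028858 0.        ] 0.3479158303263273 -22.987198558928007
[0.51098506 0.13105823 0.064     ] [0.55057583 0.22757917 0.064     ] 0.10432507242859282 -22.30236398095091
knob [0.49039579 0.22602903 0.108     ] ax [0.55403992 0.19703538 0.092     ]
```

```bash
python3 - <<'E'
from h import *
plan([.489,.2265,.15],0.007,5,128)
E
```

```text
[[0.0188,0.0271,0.0041,0.001,128.0],[0.0188,0.0271,0.004,0.001,128.0],[0.0188,0.0271,0.004,0.001,128.0],[0.0188,0.0271,0.004,0.001,128.0],[0.0188,0.0272,0.0039,0.001,128.0]]
```

>>> move_arm([
  [[0.013,0.027,0.004,0.001,128],[0.013,0.027,0.004,0.001,128],[0.013,0.027,0.004,0.001,128],[0.013,0.027,0.004,0.001,128],[0.013,0.027,0.004,0.001,128],[0,0,0,0,128],[0,0,0,0,128]],
], grip_force=10)

```text
time_s: 3.55
tcp_pos: [0.4786, 0.2289, 0.1795]
ee_rot: [-2.3, 89.0, 65.4]
wrist_force: [0.4, -0.5, 1.1]
opening: 0.0486
```

```bash
python3 - <<'E'
from h import *
goto([.489,.2265,.086],67.3); print(get_obs()['opening'])
s=snap('wrist','w3')
E
```

```text
tcp [0.4786 0.2289 0.1795] shift tool [ 0.0936 -0.0105  0.    ]
jaw ang 67.67 xaxis [ 0.008  0.017 -1.   ]
turn about tool x rad 0.006
0.04862123004590758
```

View pics/w3.png

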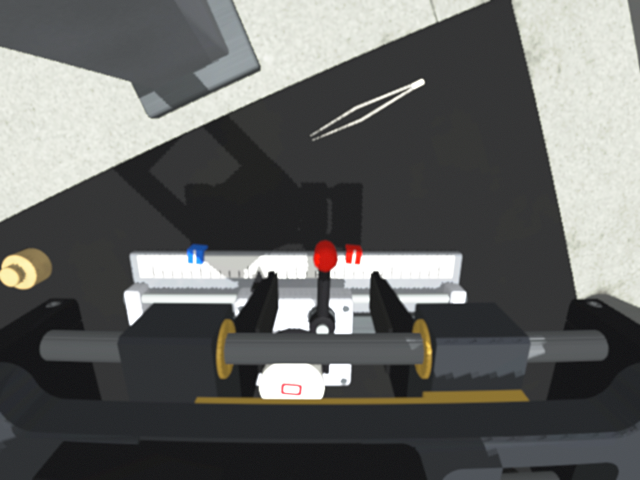

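>>> move_arm([
  [[0.03,-0.0035,0,0.002,128],[0.03,-0.0035,0,0.002,128],[0.03,-0.0035,0,0.002,128],[0,0,0,0,128],[0,0,0,0,128]],
])

```text
time_s: 4.1
tcp_pos: [0.4961, 0.2259, 0.0948]
ee_rot: [-22.0, 88.3, 45.2]
wrist_force: [-0.1, -0.1, 0.7]
opening: 0.0474
```

```bash
python3 - <<'E'
from h import *
goto([.489,.2265,.086],67.3); print(get_obs()['wrist_force'])
s=snap('wrist','w4')
E
```

```text
tcp [0.4961 0.2259 0.0948] shift tool [ 0.0087  0.0069 -0.0024]
jaw ang 67.15 xaxis [ 0.02  0.02 -1.  ]
turn about tool x rad -0.003
[-0.14832382 -0.10325773  0.69973697]
```

View pics/w4.png

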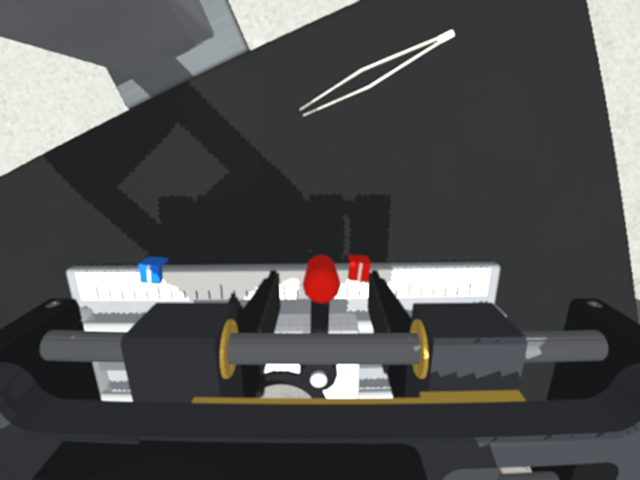

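>>> move_arm([
  [[0.008,0.007,0,0,128],[0,0,0.005,0,128],[0,0,0.005,0,128]],
])

```text
time_s: 4.45
tcp_pos: [0.4956, 0.2391, 0.0909]
ee_rot: [-26.7, 88.0, 40.4]
wrist_force: [0.5, -0.7, -0.1]
opening: 0.047
```

>>> move_arm([
  [[0,0,0.003,0,128],[0,0,0.002,0,128]],
])

```text
time_s: 4.65
tcp_pos: [0.4978, 0.2447, 0.0919]
ee_rot: [-27.7, 88.0, 39.5]
wrist_force: [0.0, -1.1, -1.4]
opening: 0.0477
```

>>> move_arm([
  [[0,0,0.003,0,128],[0,0,0.002,0,128]],
])

```text
time_s: 4.85
tcp_pos: [0.4998, 0.2495, 0.0919]
ee_rot: [-28.5, 88.0, 38.7]
wrist_force: [-0.4, -0.9, -0.1]
opening: 0.0473
```

```bash
python3 - <<'E'
from h import *
goto([.489,.2265,.086],67.3); print(get_obs()['wrist_force'])
s=snap('wrist','w5')
E
```

```text
tcp [0.4998 0.2495 0.0919] shift tool [ 0.0052  0.0011 -0.0255]
jaw ang 67.2 xaxis [ 0.027  0.021 -0.999]
turn about tool x rad -0.002
[-0.41361211 -0.90012853 -0.07843062]
```

View pics/w5.png

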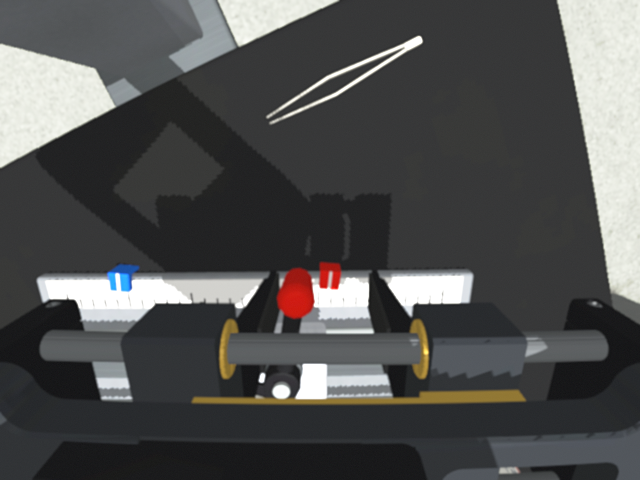

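>>> move_arm([
  [[0.004,0,0.003,0,128],[0,0,0.003,0,128]],
])

```text
time_s: 5.1
tcp_pos: [0.5027, 0.2552, 0.0882]
ee_rot: [-29.7, 88.0, 37.5]
wrist_force: [-0.3, -2.0, -1.2]
opening: 0.0476
```

>>> move_arm([
  [[0,0,0.003,0,128],[0,0,0.003,0,128]],
])

```text
time_s: 5.3
tcp_pos: [0.5056, 0.2606, 0.0881]
ee_rot: [-31.9, 88.0, 35.3]
wrist_force: [1.1, -2.6, -0.3]
opening: 0.0476
```

```bash
python3 - <<'E'
from h import *
goto([.489,.2265,.086],67.3); print(get_obs()['wrist_force'])
s=snap('wrist','w6')
E
```

```text
tcp [0.5056 0.2606 0.0881] shift tool [ 0.001   0.0021 -0.0379]
jaw ang 67.2 xaxis [ 0.028  0.02  -0.999]
turn about tool x rad -0.002
[ 1.05194493 -2.59251471 -0.28638723]
```

View pics/w6.png

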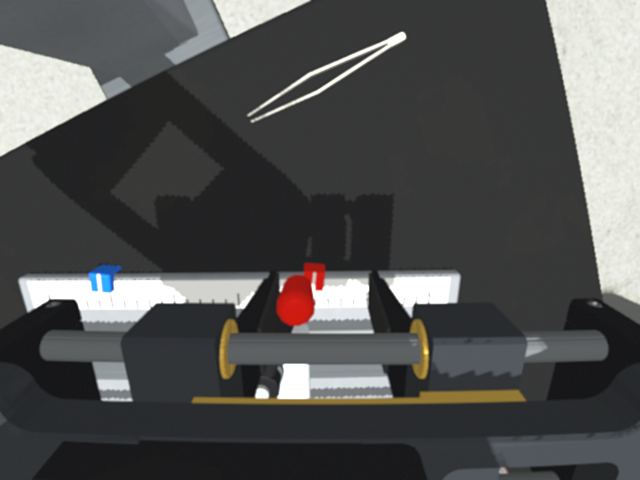

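```bash
cat >> h.py <<'E'
def arc(ax,ths,phis,off,z,clos):
    x,r=T(); L=[]; 
    a0=np.degrees(np.arctan2(r[1,2],r[0,2])); ph0=np.radians(67.3-(a0 if abs(a0-67.3)<90 else a0+180))
    for t,ph in zip(ths,phis):
        g=np.array([ax[0],ax[1],0])+.07*(-np.cos(t)*bx+np.sin(t)*by)+off*(np.cos(ph)*by+np.sin(ph)*bx); g[2]=z
        L.append([*np.round(r.T@(g-x),4),round(ph-ph0,3),clos]); r=r@R.from_rotvec([ph-ph0,0,0]).as_matrix(); x=g; ph0=ph
    print(str([[float(v) for v in q] for q in L]).replace(' ',''))
E
python3 - <<'E'
from h import *
arc([.554,.1973],np.linspace(.38,.95,12),np.linspace(.03,.6,12),.015,.087,128)
E
```

```text
[[0.0013,-0.0045,0.0008,0.028,128.0],[0.0001,-0.0021,0.0033,0.052,128.0],[0.0001,-0.0021,0.0033,0.052,128.0],[0.0001,-0.0021,0.0033,0.052,128.0],[0.0001,-0.0021,0.0033,0.052,128.0],[0.0001,-0.0021,0.0033,0.052,128.0],[0.0001,-0.0021,0.0033,0.052,128.0],[0.0001,-0.0021,0.0033,0.052,128.0],[0.0001,-0.0021,0.0033,0.052,128.0],[0.0001,-0.0021,0.0033,0.052,128.0],[0.0001,-0.0021,0.0033,0.052,128.0],[0.0001,-0.0021,0.0033,0.052,128.0]]
```

>>> move_arm([
  [[0.001,-0.0045,0.001,0.028,128],[0,-0.002,0.0033,0.052,128],[0,-0.002,0.0033,0.052,128],[0,-0.002,0.0033,0.052,128],[0,-0.002,0.0033,0.052,128],[0,-0.002,0.0033,0.052,128]],
])

```text
time_s: 5.95
tcp_pos: [0.5269, 0.2687, 0.087]
ee_rot: [-10.0, 88.3, 39.7]
wrist_force: [-2.0, -2.5, 0.6]
opening: 0.0474
```

```bash
python3 - <<'E'
from h import *
arc([.554,.1973],np.linspace(.68,.95,6),np.linspace(.35,.6,6),.015,.087,128)
print(get_obs()['wrist_force'],T()[0])
s=snap('wrist','w7')
E
```

```text
[[0.0001,-0.0023,0.0036,0.042,128.0],[0.0001,-0.0021,0.0035,0.05,128.0],[0.0001,-0.0021,0.0035,0.05,128.0],[0.0001,-0.0021,0.0035,0.05,128.0],[0.0001,-0.0021,0.0035,0.05,128.0],[0.0001,-0.0021,0.0035,0.05,128.0]]
[-1.96531337 -2.49702895  0.59611128] [0.52688913 0.26865679 0.0869508 ]
```

View pics/w7.png

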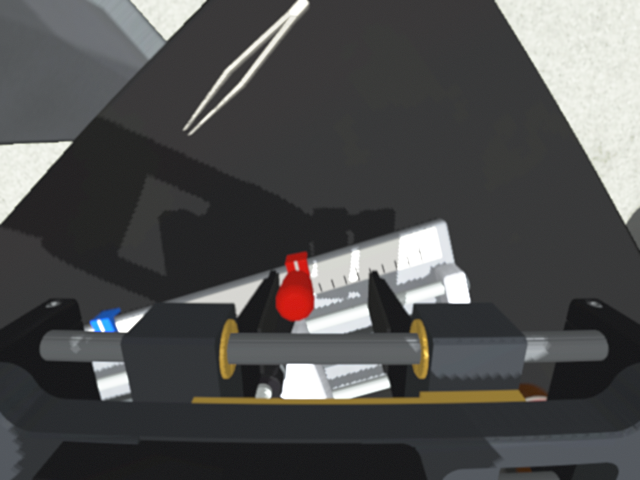

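>>> move_arm([
  [[0,-0.002,0.0035,0.045,128],[0,-0.002,0.0035,0.05,128],[0,-0.002,0.0035,0.05,128],[0,-0.002,0.0035,0.05,128],[0,-0.002,0.0035,0.05,128],[0,-0.002,0.0035,0.05,128],[0,-0.002,0.0035,0.05,128],[0,0,0,0,128]],
])

```text
time_s: 6.8
tcp_pos: [0.553, 0.2736, 0.0867]
ee_rot: [25.6, 88.8, 54.6]
wrist_force: [-0.7, -0.8, 0.4]
opening: 0.0475
```

```bash
python3 - <<'E'
from h import *
print(get_obs()['wrist_force'],T()[0]); x,r=T(); k=x-.015*r[:,2]-np.array([.554,.1973,0]); print(np.arctan2(k@by,-k@bx),np.hypot(k@by,k@bx),r[:,0])
s=snap('wrist','w8');snap('top','t8')
E
```

```text
[-0.65836084 -0.79356776  0.43651049] [0.55300988 0.2736348  0.08673775]
0.9727910198384084 0.07046518603104082 [ 0.01246835  0.01752673 -0.99976865]
```

View pics/w8.png

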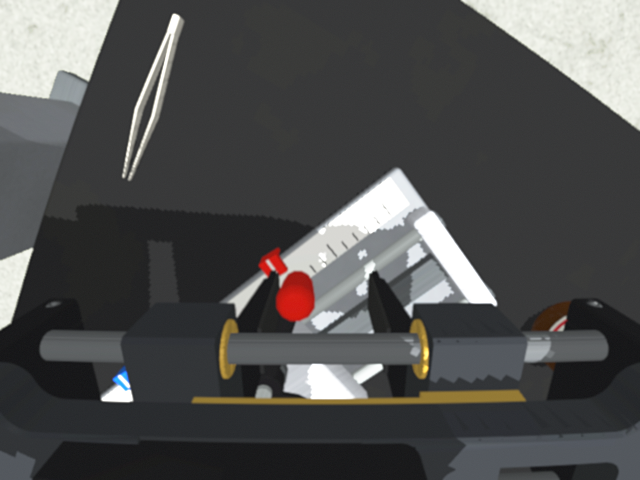

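View pics/t8.png

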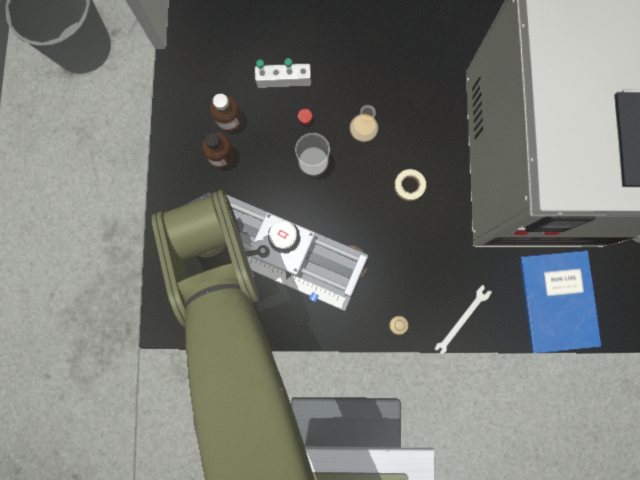

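```bash
python3 - <<'E'
from h import *
print(get_obs()['q'].round(1))
x,r=T(); a=np.degrees(np.arctan2(r[1,2],r[0,2])); print(a)
goto([.5396,.0776,.15],67.3-90)
E
```

```text
[ 21.    8.6 105.7   0.7  64.6  -8.3]
29.038563282764578
tcp [0.5529 0.2737 0.0867] shift tool [-0.0669 -0.1644 -0.1056]
jaw ang 29.04 xaxis [ 0.013  0.018 -1.   ]
turn about tool x rad 0.903
```

>>> move_arm([
  [[-0.03,0,0,0,128],[-0.03,0,0,0,128],[-0.01,0,0,0,128],[0,0,0,0,128]],
])

```text
time_s: 7.3
tcp_pos: [0.5515, 0.2735, 0.1574]
ee_rot: [27.9, 88.6, 57.1]
wrist_force: [-0.2, 0.3, 0.2]
opening: 0.0473
```

```bash
python3 - <<'E'
from h import *
goto([.5396,.0776,.15],67.3-90)
x,r=T(); plan([.5396,.0776,.15],.94,9,255)
E
```

```text
tcp [0.5515 0.2735 0.1574] shift tool [ 0.0033 -0.1652 -0.1062]
jaw ang 29.22 xaxis [ 0.013  0.02  -1.   ]
turn about tool x rad 0.906
[[0.0004,-0.0184,-0.0118,0.104,255.0],[0.0004,-0.0195,-0.0098,0.104,255.0],[0.0004,-0.0204,-0.0077,0.104,255.0],[0.0004,-0.0211,-0.0056,0.104,255.0],[0.0004,-0.0216,-0.0033,0.104,255.0],[0.0004,-0.0218,-0.0011,0.104,255.0],[0.0004,-0.0218,0.0012,0.104,255.0],[0.0004,-0.0215,0.0035,0.104,255.0],[0.0004,-0.0211,0.0057,0.104,255.0]]
```

>>> move_arm([
  [[0,-0.0185,-0.012,0.1,255],[0,-0.0195,-0.01,0.1,255],[0,-0.0205,-0.0075,0.1,255],[0,-0.021,-0.0055,0.1,255],[0,-0.0215,-0.0035,0.1,255],[0,-0.022,-0.001,0.1,255],[0,-0.022,0.001,0.1,255],[0,-0.0215,0.0035,0.1,255],[0,-0.021,0.0055,0.1,255],[0,0,0,0,255],[0,0,0,0,255]],
])

```text
time_s: 8.4
tcp_pos: [0.5332, 0.0716, 0.1367]
ee_rot: [117.9, 88.7, 93.8]
wrist_force: [-0.1, -0.1, -0.6]
opening: 0.0004
```

```bash
python3 - <<'E'
from h import *
goto([.5396,.0776,.05],67.3-90); print(get_obs()['opening'])
s=snap('wrist','w9');snap('top','t9')
E
```

```text
tcp [0.5332 0.0716 0.1367] shift tool [0.0868 0.0064 0.0043]
jaw ang -24.05 xaxis [-0.001  0.022 -1.   ]
turn about tool x rad -0.024
0.00044142186348217763
```

View pics/w9.png

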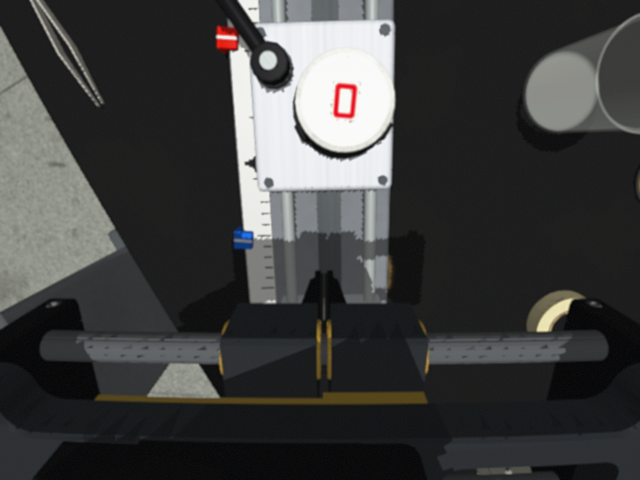

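>>> move_arm([
  [[0.03,0.001,0.001,-0.005,255],[0.03,0.001,0.001,-0.005,255],[0.024,0.001,0.001,-0.005,255],[0,0,0,0,255],[0,0,0,0,255]],
])

```text
time_s: 9.0
tcp_pos: [0.5395, 0.0803, 0.0524]
ee_rot: [103.8, 88.7, 81.2]
wrist_force: [0.5, 0.2, 0.1]
opening: 0.0004
```

```bash
python3 - <<'E'
from h import *
goto([.5533,.1102,.05],67.3-90); print(get_obs()['opening'],get_obs()['wrist_force'])
s=snap('wrist','w10')
E
```

```text
tcp [0.5395 0.0803 0.0524] shift tool [0.0032 0.0328 0.0013]
jaw ang -22.54 xaxis [ 0.004  0.023 -1.   ]
turn about tool x rad 0.003
0.00038313446638948056 [0.45905    0.24424523 0.10204203]
```

View pics/w10.png

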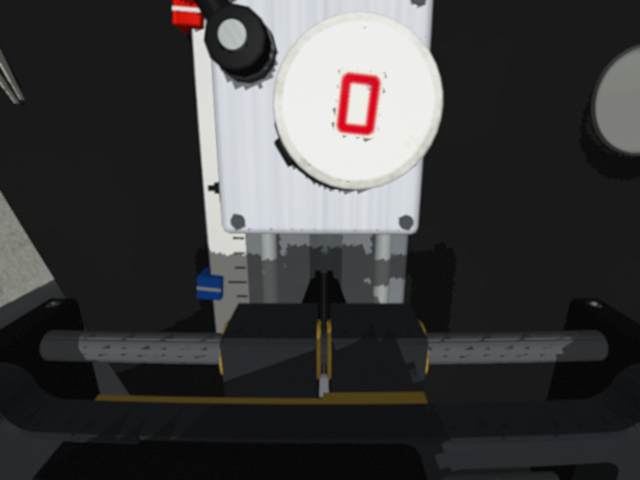

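>>> move_arm([
  [[0.002,0.004,0,0,255],[0,0.005,0,0,255],[0,0.005,0,0,255],[0,0.003,0,0,255],[0,0.003,0,0,255],[0,0.003,0,0,255],[0,0.003,0,0,255],[0,0.003,0,0,255],[0,0.003,0,0,255]],
])

```text
time_s: 9.95
tcp_pos: [0.5522, 0.104, 0.0561]
ee_rot: [101.0, 89.8, 78.8]
wrist_force: [-3.2, -6.7, 3.1]
opening: 0.0003
```

```bash
python3 - <<'E'
from h import *
goto([.5533,.1102,.05],67.3-90); print(get_obs()['wrist_force'],T()[0]@by)
s=snap('wrist','w11')
E
```

```text
tcp [0.5522 0.104  0.0561] shift tool [ 0.0061  0.0061 -0.0014]
jaw ang -22.23 xaxis [ 0.001  0.004 -1.   ]
turn about tool x rad 0.008
[-3.21003834 -6.74034675  3.14463597] 0.30906020307692467
```

View pics/w11.png

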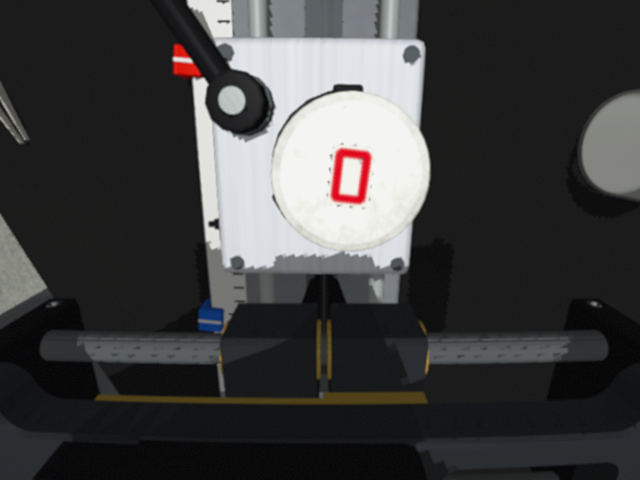

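>>> move_arm([
  [[0.004,-0.004,0,0,255],[0.004,0,0,0,255],[0,0.003,0,0,255],[0,0.004,0,0,255],[0,0.004,0,0,255],[0,0.004,0,0,255]],
])

```text
time_s: 10.6
tcp_pos: [0.5553, 0.1104, 0.0479]
ee_rot: [-103.2, 89.5, -125.3]
wrist_force: [-3.5, -6.4, 3.1]
opening: 0.0005
```

>>> move_arm([
  [[0,0.004,0,0,255],[0,0.004,0,0,255],[0,0.004,0,0,255],[0,0.004,0,0,255]],
])

```text
time_s: 11.0
tcp_pos: [0.5591, 0.1196, 0.0481]
ee_rot: [-99.8, 88.5, -121.8]
wrist_force: [-3.5, -7.5, 3.5]
opening: 0.0006
```

```bash
python3 - <<'E'
from h import *
goto([.5533,.1102,.05],67.3-90); print(get_obs()['wrist_force'],T()[0]@by)
s=snap('wrist','w12')
E
```

```text
tcp [0.5591 0.1196 0.0481] shift tool [-0.0016 -0.011  -0.0019]
jaw ang -21.96 xaxis [-0.014 -0.022 -1.   ]
turn about tool x rad 0.013
[-3.54664844 -7.46171774  3.53428647] 0.32610188956192704
```

View pics/w12.png

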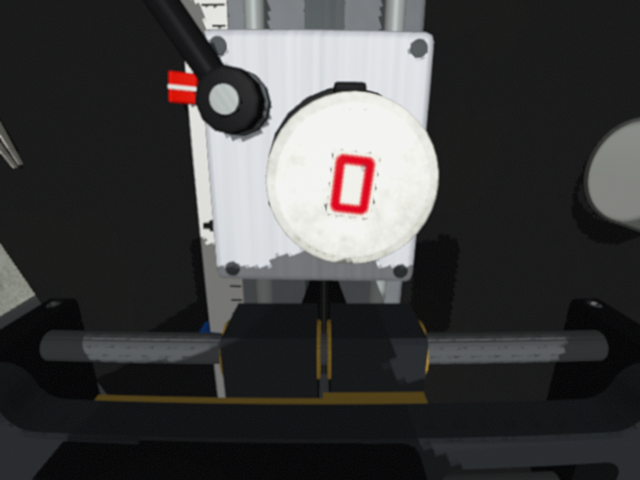

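```bash
cat >> h.py <<'E'
def rem(s,p,r,zp=.033,zr=.019):
    a=onz(s,*p,zp);b=onz(s,*r,zr);print('ptr',a.round(4),'red',b.round(4),'remaining',((b-a)@by).round(4),'red s',(b@by).round(4))
E
python3 - <<'E'
from h import *
s=load('w12'); a=s['img'][60:240,150:290]; cv2.imwrite('pics/c5.png',cv2.resize(a[:,:,::-1],None,fx=3.3,fy=3.3,interpolation=3))
rem(s,(206,226),(195,87))
E
```

```text
ptr [0.5108 0.1722 0.033 ] red [0.5349 0.2413 0.019 ] remaining 0.073 red s 0.4289
```

View pics/c5.png

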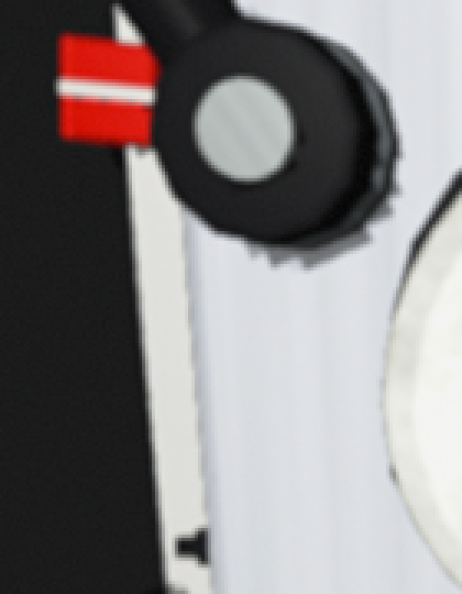

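>>> move_arm([
  [[0,0.008,0,0,255],[0,0.008,0,0,255],[0,0.008,0,0,255],[0,0.008,0,0,255]],
])

```text
time_s: 11.45
tcp_pos: [0.5692, 0.1437, 0.0482]
ee_rot: [-99.1, 87.4, -120.9]
wrist_force: [-2.9, -6.5, 4.6]
opening: 0.0004
```

```bash
python3 - <<'E'
from h import *
goto([.5533,.1102,.05],67.3-90); print(get_obs()['wrist_force'],T()[0]@by)
s=snap('wrist','w13')
E
```

```text
tcp [0.5692 0.1437 0.0482] shift tool [-0.0001 -0.0371 -0.0023]
jaw ang -21.86 xaxis [-0.023 -0.038 -0.999]
turn about tool x rad 0.015
[-2.92651871 -6.53292663  4.59512776] 0.35220492019477906
```

View pics/w13.png

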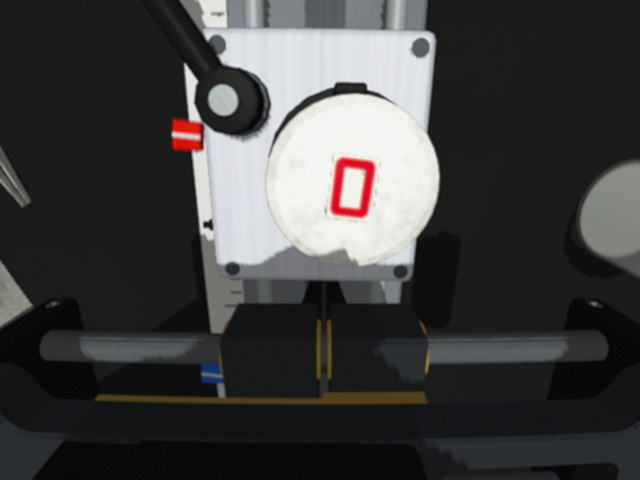

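>>> move_arm([
  [[0,0.008,0,0,255],[0,0.008,0,0,255],[0,0.008,0,0,255],[0,0.008,0,0,255],[0,0.008,0,0,255]],
])

```text
time_s: 12.0
tcp_pos: [0.5824, 0.1749, 0.0483]
ee_rot: [-98.5, 86.2, -120.2]
wrist_force: [-3.7, -7.1, 5.5]
opening: 0.0004
```

```bash
python3 - <<'E'
from h import *
goto([.5533,.1102,.05],67.3-90); print(get_obs()['wrist_force'],T()[0]@by)
s=snap('wrist','w14'); a=s['img'][140:260,150:290]; cv2.imwrite('pics/c6.png',cv2.resize(a[:,:,::-1],None,fx=5,fy=5,interpolation=3))
E
```

```text
tcp [0.5824 0.1749 0.0483] shift tool [ 0.003  -0.0708 -0.0031]
jaw ang -21.72 xaxis [-0.033 -0.057 -0.998]
turn about tool x rad 0.017
[-3.65439762 -7.07231582  5.50834449] 0.3860711745525095
```

View pics/c6.png

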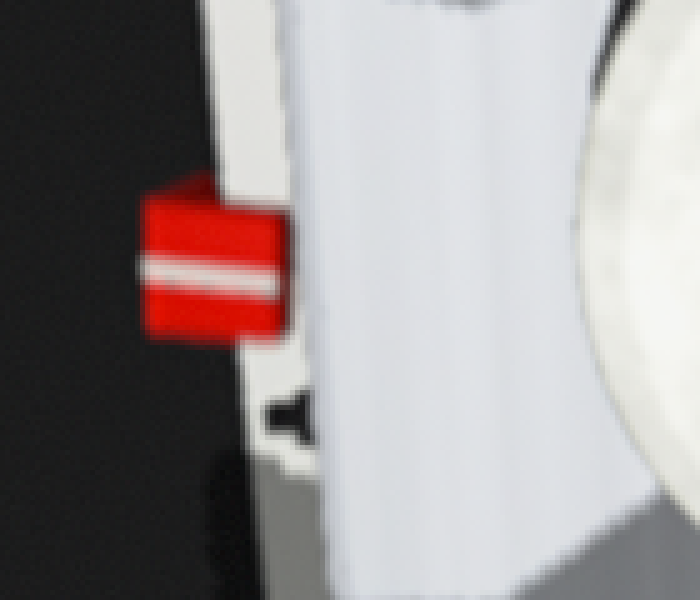

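```bash
python3 - <<'E'
from h import *
s=load('w14'); rem(s,(203,223.6),(205.8,197.2)); print(s['xyz'])
E
```

```text
ptr [0.5329 0.2287 0.033 ] red [0.5355 0.24   0.019 ] remaining 0.0115 red s 0.428
[0.61767123 0.25777193 0.21278464]
```

>>> move_arm([
  [[0,0.005,0,0,255],[0,0.005,0,0,255]],
])

```text
time_s: 12.25
tcp_pos: [0.5856, 0.1825, 0.0484]
ee_rot: [-98.3, 85.8, -119.9]
wrist_force: [-3.3, -7.8, 5.5]
opening: 0.0005
```

```bash
python3 - <<'E'
from h import *
goto([.5533,.1102,.05],67.3-90); print(get_obs()['wrist_force'],T()[0]@by)
s=snap('wrist','w15'); a=s['img'][140:260,150:290]; cv2.imwrite('pics/c7.png',cv2.resize(a[:,:,::-1],None,fx=5,fy=5,interpolation=3))
E
```

```text
tcp [0.5856 0.1825 0.0484] shift tool [ 0.0042 -0.0791 -0.0033]
jaw ang -21.64 xaxis [-0.037 -0.064 -0.997]
turn about tool x rad 0.019
[-3.34894052 -7.80330977  5.51943661] 0.3943379835528901
```

View pics/c7.png

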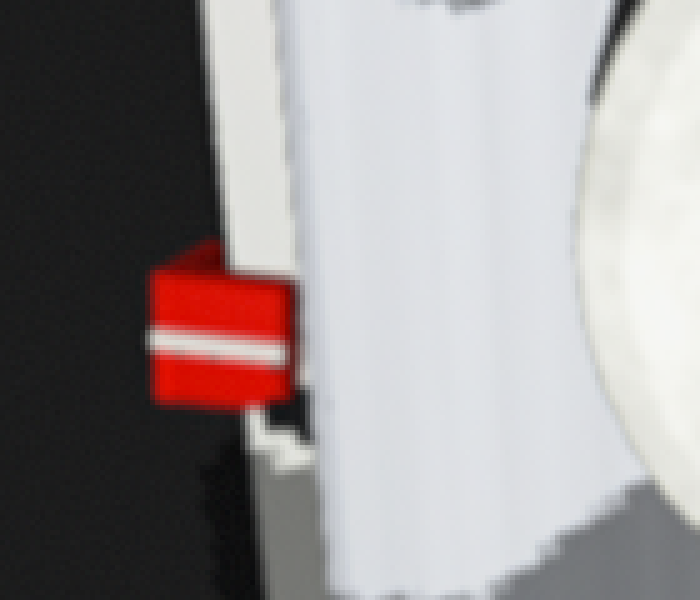

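```bash
python3 - <<'E'
from h import *
s=load('w15'); rem(s,(203,223),(207,211.2)); print(s['xyz'])
E
```

```text
ptr [0.5362 0.2365 0.033 ] red [0.5353 0.2397 0.019 ] remaining 0.0026 red s 0.4276
[0.62133722 0.26648368 0.21210213]
```

>>> move_arm([
  [[0,0.003,0,0,255],[0,-0.004,0,0,255],[0,-0.012,0,0,255],[-0.03,-0.01,0,0,255],[-0.04,-0.01,0,0,255],[-0.04,-0.01,0,0,255]],
])

```text
time_s: 12.9
tcp_pos: [0.5677, 0.1475, 0.1555]
ee_rot: [-107.1, 85.0, -128.6]
wrist_force: [-1.0, -0.9, -0.3]
opening: 0.0004
```

```bash
python3 - <<'E'
from h import *
goto([.64,.2,.2],67.3); print(get_obs()['wrist_force'],T()[0]@by,get_obs()['q'].round(1))
s=snap('wrist','w16'); a=s['img'][0:280,100:470]; cv2.imwrite('pics/c8.png',cv2.resize(a[:,:,::-1],None,fx=2.1,fy=2.1,interpolation=3))
E
```

```text
tcp [0.5677 0.1475 0.1555] shift tool [-0.0518  0.0713  0.0469]
jaw ang -21.53 xaxis [-0.054 -0.068 -0.996]
turn about tool x rad -1.55
[-0.9672074  -0.85818195 -0.26179682] 0.3551219583605907 [ 10.9   4.3 103.5  -3.3  76.   33.3]
```

View pics/c8.png

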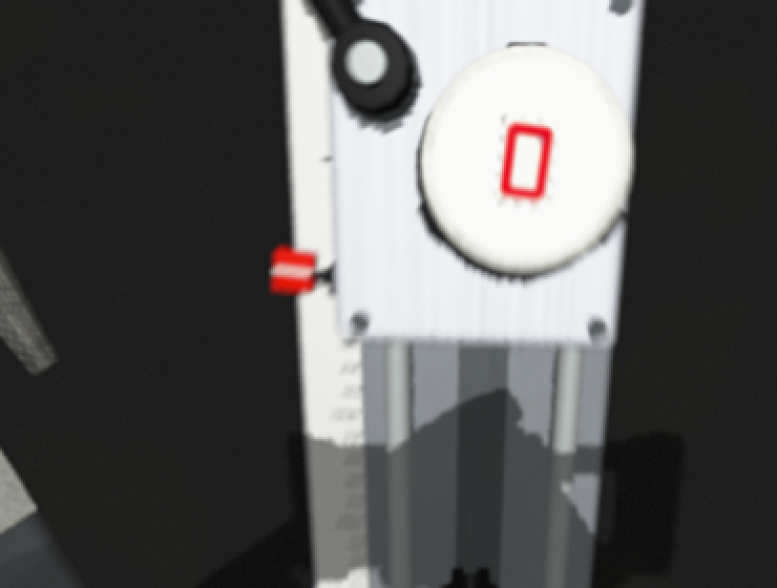

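```bash
python3 - <<'E'
from h import *
s=load('w16'); rem(s,(100+317/2.1,274/2.1),(100+314/2.1,268/2.1))
plan([.66,.20,.20],-1.55,12,128)
E
```

```text
ptr [0.5383 0.2377 0.033 ] red [0.5348 0.2405 0.019 ] remaining 0.0013 red s 0.4282
[[-0.0036,0.0065,0.0052,-0.129,128.0],[-0.0036,0.0058,0.006,-0.129,128.0],[-0.0036,0.005,0.0067,-0.129,128.0],[-0.0036,0.0041,0.0073,-0.129,128.0],[-0.0036,0.0031,0.0077,-0.129,128.0],[-0.0036,0.0021,0.0081,-0.129,128.0],[-0.0036,0.001,0.0083,-0.129,128.0],[-0.0036,-0.0,0.0083,-0.129,128.0],[-0.0036,-0.0011,0.0082,-0.129,128.0],[-0.0036,-0.0022,0.008,-0.129,128.0],[-0.0036,-0.0032,0.0077,-0.129,128.0],[-0.0036,-0.0042,0.0072,-0.129,128.0]]
```

>>> move_arm([
  [[-0.0035,0.0065,0.005,-0.129,128],[-0.0035,0.006,0.006,-0.129,128],[-0.0035,0.005,0.0065,-0.129,128],[-0.0035,0.004,0.0075,-0.129,128],[-0.0035,0.003,0.0075,-0.129,128],[-0.0035,0.002,0.008,-0.129,128],[-0.0035,0.001,0.0085,-0.129,128],[-0.0035,0,0.0085,-0.129,128],[-0.0035,-0.001,0.008,-0.129,128],[-0.0035,-0.002,0.008,-0.129,128],[-0.0035,-0.003,0.0075,-0.129,128],[-0.0035,-0.004,0.007,-0.129,128],[0,0,0,0,128],[0,0,0,0,128]],
])

```text
time_s: 14.35
tcp_pos: [0.6607, 0.2007, 0.2043]
ee_rot: [172.2, 86.4, -117.3]
wrist_force: [0.6, -0.0, 0.1]
opening: 0.0471
```

```bash
python3 - <<'E'
from h import *
goto([.66,.2,.2],67.3)
s=snap('wrist','w17'); snap('top','t17')
E
```

```text
tcp [0.6607 0.2007 0.2043] shift tool [ 0.0044  0.0004 -0.0006]
jaw ang 70.54 xaxis [-0.029 -0.056 -0.998]
turn about tool x rad 0.057
```

View pics/w17.png

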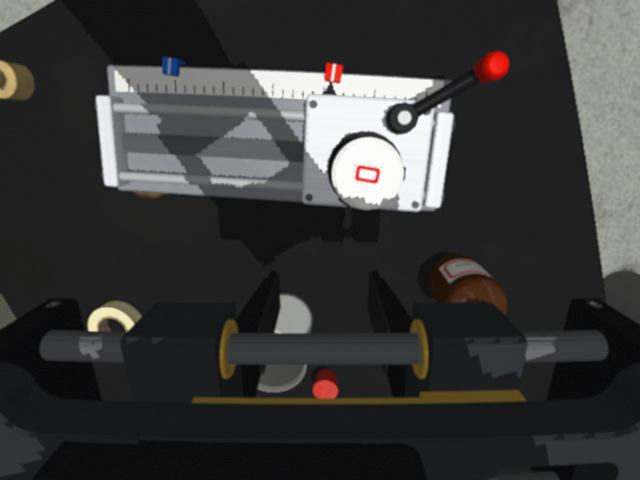

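```bash
python3 - <<'E'
from h import *
s=load('w17'); a=s['img'][50:130,290:400]; cv2.imwrite('pics/c9.png',cv2.resize(a[:,:,::-1],None,fx=7,fy=7,interpolation=3))
E
```

```text
(no output)
```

View pics/c9.png

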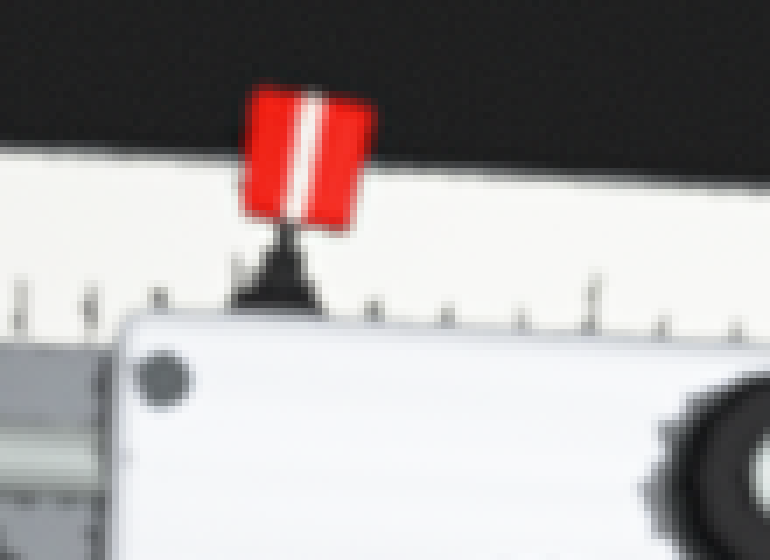

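```bash
python3 - <<'E'
from h import *
s=load('w17'); rem(s,(330.7,82.9),(332.3,81.4)); print(s['xyz'],s['xyz']@by)
t=load('t17')
kn=onz(s,494,65,.108);ax=onz(s,404,117.5,.092);ax2=onz(load('w2'),150+463/2.4,45+258/2.4,.092)
print(kn,ax,ax2,(ax-ax2)@by, np.degrees(np.arctan2((kn-ax)@by,-(kn-ax)@bx)))
a=onz(s,*(112,66),.012);b=onz(s,*(457,80),.012);l=b-a;print(np.degrees(np.arctan2(-l[0],l[1])),np.linalg.norm(l))
E
```

```text
ptr [0.5386 0.2385 0.033 ] red [0.5357 0.2405 0.019 ] remaining 0.0007 red s 0.4285
[0.59060796 0.2359703  0.37470013] 0.44553929124458086
[0.57666178 0.34968397 0.108     ] [0.59019906 0.2830761  0.092     ] [0.55403992 0.19703538 0.092     ] 0.09328697303363198 55.79489539605789
-22.527454559208273 0.34567792501005007
```

```bash
python3 - <<'E'
from h import *
goto([.576,.351,.15],32.9); plan([.576,.351,.16],.657,6,128)
E
```

```text
tcp [0.6606 0.2006 0.2044] shift tool [0.0483 0.1293 0.1169]
jaw ang 70.57 xaxis [-0.029 -0.056 -0.998]
turn about tool x rad 0.658
[[0.0064,0.0216,0.0194,0.11,128.0],[0.0064,0.0236,0.0169,0.11,128.0],[0.0064,0.0253,0.0142,0.11,128.0],[0.0064,0.0267,0.0114,0.11,128.0],[0.0064,0.0278,0.0084,0.11,128.0],[0.0064,0.0285,0.0053,0.11,128.0]]
```

>>> move_arm([
  [[0.006,0.0215,0.0195,0.11,128],[0.006,0.0235,0.017,0.11,128],[0.006,0.0255,0.014,0.11,128],[0.006,0.0265,0.0115,0.11,128],[0.006,0.028,0.0085,0.11,128],[0.006,0.0285,0.005,0.11,128],[0,0,0,0,128],[0,0,0,0,128]],
])

```text
time_s: 15.25
tcp_pos: [0.5737, 0.3543, 0.1597]
ee_rot: [-147.6, 86.3, -117.2]
wrist_force: [0.7, -0.7, 0.3]
opening: 0.0474
```

```bash
python3 - <<'E'
from h import *
goto([.576,.351,.088],32.9)
s=snap('wrist','w18')
E
```

```text
tcp [0.5737 0.3543 0.1597] shift tool [ 0.0717 -0.0015  0.0041]
jaw ang 30.32 xaxis [-0.029 -0.057 -0.998]
turn about tool x rad -0.045
```

View pics/w18.png

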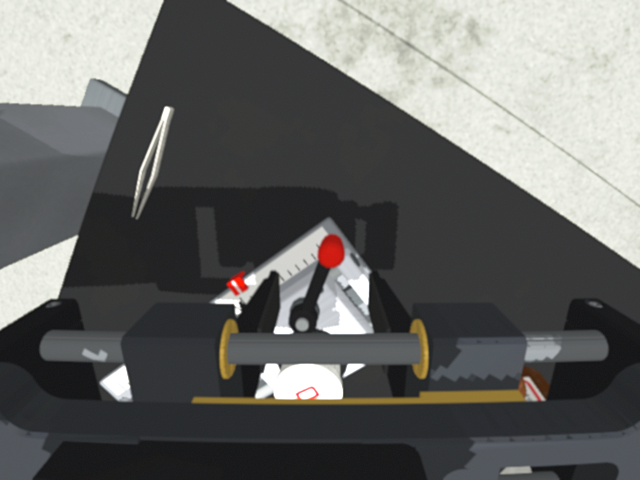

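>>> move_arm([
  [[0.024,-0.0005,0.0015,-0.015,128],[0.024,-0.0005,0.0015,-0.015,128],[0.024,-0.0005,0.0015,-0.015,128],[0,0,0,0,128]],
])

```text
time_s: 15.7
tcp_pos: [0.5806, 0.3476, 0.0893]
ee_rot: [-146.4, 86.6, -113.6]
wrist_force: [-0.4, -1.0, -0.5]
opening: 0.0475
```

```bash
python3 - <<'E'
from h import *
print(get_obs()['wrist_force'],T()[0],T()[1][:,0])
s=snap('wrist','w19')
arc([.590,.2835],np.linspace(.97,0,18),np.linspace(.6,0,18),-.015,.087,128)
E
```

```text
[-0.41325271 -0.99147984 -0.47616312] [0.58061528 0.34756605 0.0893149 ] [-0.02365896 -0.05422638 -0.99824834]
[[0.0053,0.0066,-0.0178,-0.003,128.0],[0.0001,0.0008,-0.0037,-0.035,128.0],[0.0002,0.0007,-0.0038,-0.035,128.0],[0.0002,0.0006,-0.0038,-0.035,128.0],[0.0002,0.0006,-0.0038,-0.035,128.0],[0.0002,0.0005,-0.0038,-0.035,128.0],[0.0002,0.0004,-0.0039,-0.035,128.0],[0.0002,0.0003,-0.0039,-0.035,128.0],[0.0002,0.0002,-0.0039,-0.035,128.0],[0.0002,0.0001,-0.0039,-0.035,128.0],[0.0002,0.0001,-0.0039,-0.035,128.0],[0.0002,-0.0,-0.0039,-0.035,128.0],[0.0002,-0.0001,-0.004,-0.035,128.0],[0.0002,-0.0002,-0.004,-0.035,128.0],[0.0002,-0.0003,-0.004,-0.035,128.0],[0.0002,-0.0004,-0.004,-0.035,128.0],[0.0002,-0.0005,-0.004,-0.035,128.0],[0.0002,-0.0006,-0.004,-0.035,128.0]]
```

View pics/w19.png

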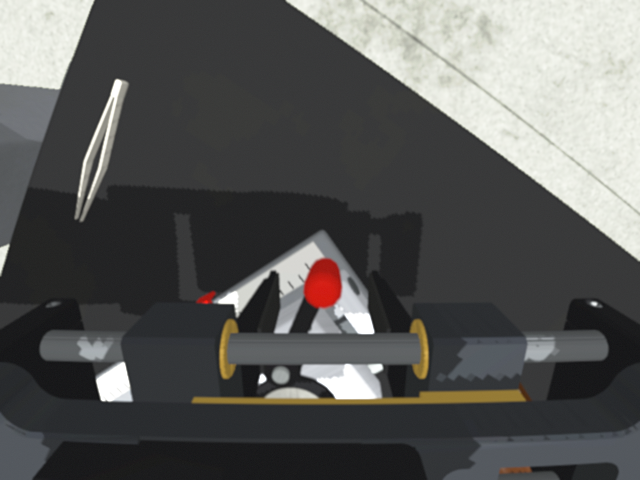

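>>> move_arm([
  [[0.0005,0.0015,-0.0035,0,128],[0.0005,0.0015,-0.0035,0,128],[0.0005,0.0015,-0.0035,0,128],[0.0005,0.0015,-0.0035,0,128],[0,0.001,-0.0035,0,128],[0,0.001,-0.0038,-0.035,128],[0,0.0007,-0.0038,-0.035,128],[0,0.0006,-0.0038,-0.035,128],[0,0.0006,-0.0038,-0.035,128],[0,0.0005,-0.0038,-0.035,128]],
])

```text
time_s: 16.75
tcp_pos: [0.5501, 0.3383, 0.0995]
ee_rot: [-134.5, 87.6, -91.3]
wrist_force: [2.9, 1.7, -2.0]
opening: 0.0474
```

```bash
cat >> h.py <<'E'
def th(ax,off):
    x,r=T(); k=x-off*r[:,2]-np.array([*ax,0]); print('force',get_obs()['wrist_force'].round(1),'theta',np.arctan2(k@by,-k@bx).round(3),'rad',np.hypot(k@by,k@bx).round(4),x.round(4),'tilt',r[:,0].round(3))
E
python3 - <<'E'
from h import *
th([.590,.2835],-.015)
s=snap('wrist','w20')
arc([.590,.2835],np.linspace(.7,0,13),np.linspace(.4,0,13),-.015,.087,128)
E
```

```text
force [ 2.9  1.7 -2. ] theta 0.755 rad 0.0711 [0.5501 0.3383 0.0995] tilt [-0.001 -0.042 -0.999]
[[0.0126,-0.0001,-0.0032,-0.021,128.0],[0.0001,0.0006,-0.0039,-0.033,128.0],[0.0001,0.0005,-0.0039,-0.033,128.0],[0.0001,0.0004,-0.004,-0.033,128.0],[0.0001,0.0003,-0.004,-0.033,128.0],[0.0001,0.0002,-0.004,-0.033,128.0],[0.0001,0.0001,-0.004,-0.033,128.0],[0.0001,-0.0,-0.004,-0.033,128.0],[0.0002,-0.0001,-0.0041,-0.033,128.0],[0.0002,-0.0002,-0.0041,-0.033,128.0],[0.0002,-0.0003,-0.0041,-0.033,128.0],[0.0002,-0.0004,-0.0041,-0.033,128.0],[0.0002,-0.0005,-0.0041,-0.033,128.0]]
```

View pics/w20.png

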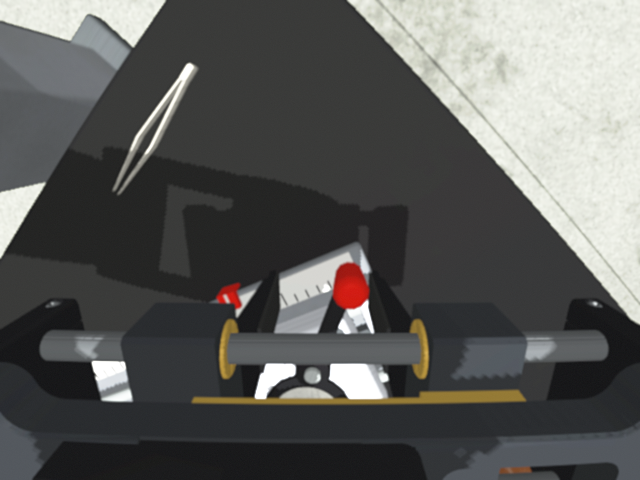

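>>> move_arm([
  [[0.004,0,-0.003,-0.02,128],[0.004,0.0005,-0.004,-0.033,128],[0.004,0.0005,-0.004,-0.033,128],[0.002,0.0004,-0.004,-0.033,128],[0.001,0.0003,-0.004,-0.033,128],[0.001,0.0002,-0.004,-0.033,128],[0.001,0,-0.004,-0.033,128]],
])

```text
time_s: 17.5
tcp_pos: [0.5357, 0.325, 0.0905]
ee_rot: [-111.3, 88.2, -55.1]
wrist_force: [0.7, 3.9, 1.2]
opening: 0.0476
```

```bash
python3 - <<'E'
from h import *
th([.590,.2835],-.015)
s=snap('wrist','w21')
arc([.590,.2835],np.linspace(.35,-.05,8),np.linspace(.2,0,8),-.015,.087,128)
E
```

```text
force [0.7 3.9 1.2] theta 0.469 rad 0.0708 [0.5357 0.325  0.0905] tilt [ 0.018 -0.026 -1.   ]
[[0.0036,0.001,-0.0079,0.008,128.0],[0.0,0.0001,-0.004,-0.029,128.0],[0.0001,-0.0001,-0.004,-0.029,128.0],[0.0001,-0.0002,-0.004,-0.029,128.0],[0.0001,-0.0003,-0.004,-0.029,128.0],[0.0001,-0.0004,-0.004,-0.029,128.0],[0.0001,-0.0005,-0.004,-0.029,128.0],[0.0001,-0.0006,-0.004,-0.029,128.0]]
```

View pics/w21.png

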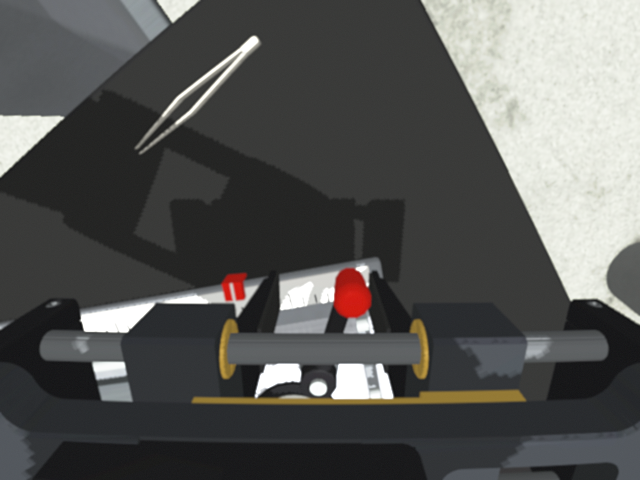

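>>> move_arm([
  [[0.002,0.0005,-0.0045,-0.02,128],[0.002,0.0003,-0.0045,-0.025,128],[0.001,0,-0.0045,-0.029,128],[0.001,0,-0.0045,-0.029,128],[0.001,-0.0002,-0.0045,-0.029,128],[0.001,-0.0003,-0.0045,-0.029,128],[0.001,-0.0004,-0.0045,-0.025,128]],
])

```text
time_s: 18.25
tcp_pos: [0.5219, 0.3016, 0.0865]
ee_rot: [-93.3, 88.3, -25.6]
wrist_force: [0.0, 5.6, 3.3]
opening: 0.0473
```

```bash
python3 - <<'E'
from h import *
th([.590,.2835],-.015)
s=snap('wrist','w22')
arc([.590,.2835],np.linspace(.1,-.05,4),np.linspace(.0,0,4),-.015,.087,128)
E
```

```text
force [0.  5.6 3.3] theta 0.077 rad 0.0701 [0.5219 0.3016 0.0865] tilt [ 0.026 -0.013 -1.   ]
[[-0.0007,-0.0002,0.0022,0.007,128.0],[0.0,0.0003,-0.0035,0.0,128.0],[0.0,0.0001,-0.0035,0.0,128.0],[0.0,-0.0001,-0.0035,0.0,128.0]]
```

View pics/w22.png

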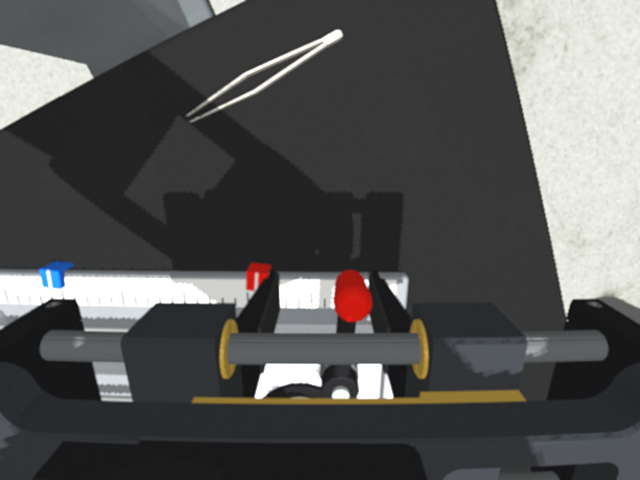

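Nearly tight; push gently until the force rises.

>>> move_arm([
  [[0,0,-0.004,0,128],[0,0,-0.004,0,128]],
])

```text
time_s: 18.5
tcp_pos: [0.5196, 0.2974, 0.0866]
ee_rot: [-73.6, 88.2, -6.0]
wrist_force: [9.1, 18.9, -8.3]
opening: 0.048
```

>>> move_arm([
  [[0,0,-0.004,0,128],[0,0,-0.004,0,128]],
])

```text
time_s: 18.7
tcp_pos: [0.5196, 0.2975, 0.0862]
ee_rot: [-47.5, 87.4, 20.0]
wrist_force: [9.2, 18.3, -9.2]
opening: 0.048
```

```bash
python3 - <<'E'
from h import *
th([.590,.2835],-.015)
E
```

```text
force [ 9.2 18.3 -9.2] theta 0.011 rad 0.0703 [0.5196 0.2975 0.0862] tilt [ 0.042  0.015 -0.999]
```

>>> move_arm([
  [[0,0,0.005,0,128],[0,0,0.008,0,128],[0,0,0.003,0,128],[-0.03,0,0,0,128],[-0.04,0,0,0,128],[-0.04,0,0,0,128],[0,0,0,0,128]],
])

```text
time_s: 19.4
tcp_pos: [0.517, 0.3068, 0.1922]
ee_rot: [-68.7, 88.6, -1.2]
wrist_force: [0.4, -1.1, 1.2]
opening: 0.0473
```

```bash
python3 - <<'E'
from h import *
print(get_obs()['wrist_force']); goto([.66,.2,.2],67.3); plan([.66,.2,.2],0,5,128)
E
```

```text
[ 0.39056018 -1.12329531  1.15105675]
tcp [0.517  0.3068 0.1922] shift tool [-0.0042 -0.1731 -0.044 ]
jaw ang 67.53 xaxis [ 0.025 -0.001 -1.   ]
turn about tool x rad 0.004
[[-0.0008,-0.0346,-0.0088,0.0,128.0],[-0.0008,-0.0346,-0.0088,0.0,128.0],[-0.0008,-0.0346,-0.0088,0.0,128.0],[-0.0008,-0.0346,-0.0088,0.0,128.0],[-0.0008,-0.0346,-0.0088,0.0,128.0]]
```

>>> move_arm([
  [[-0.001,-0.0345,-0.009,0,128],[-0.001,-0.0345,-0.009,0,128],[-0.001,-0.0345,-0.009,0,128],[-0.001,-0.0345,-0.009,0,128],[-0.001,-0.0345,-0.009,0,128],[0,0,0,0,128],[0,0,0,0,128],[0,0,0,0,128]],
])

```text
time_s: 20.2
tcp_pos: [0.6594, 0.1925, 0.1932]
ee_rot: [-108.9, 89.2, -41.3]
wrist_force: [0.0, 0.8, -0.1]
opening: 0.0469
```

```bash
python3 - <<'E'
from h import *
s=snap('wrist','w23'); snap('scene','s23');snap('top','t23'); print(T()[0])
a=s['img'][30:110,280:400]; cv2.imwrite('pics/c10.png',cv2.resize(a[:,:,::-1],None,fx=6.5,fy=6.5,interpolation=3))
E
```

```text
[0.65926618 0.19319615 0.19383702]
```

View pics/w23.png

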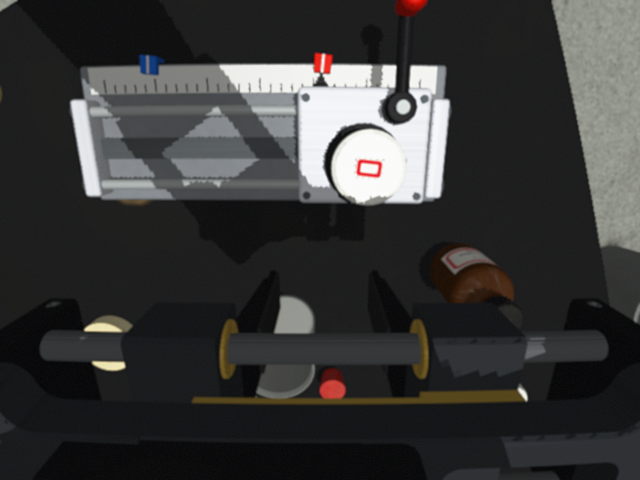

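View pics/c10.png

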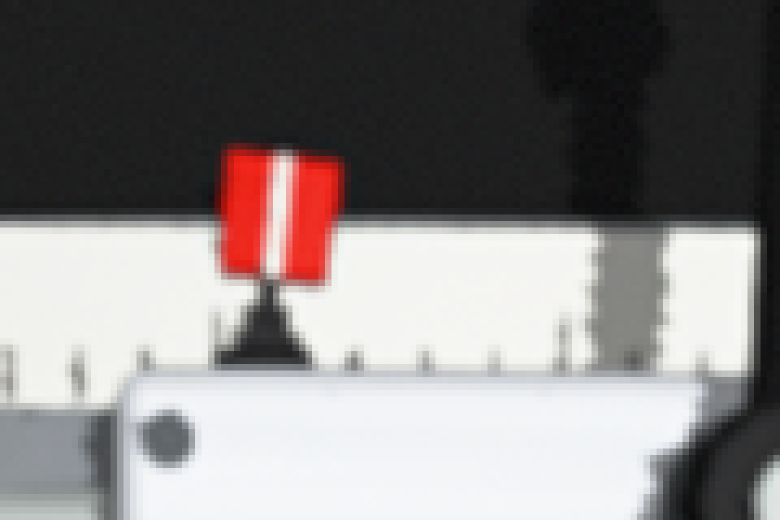

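View pics/s23.png

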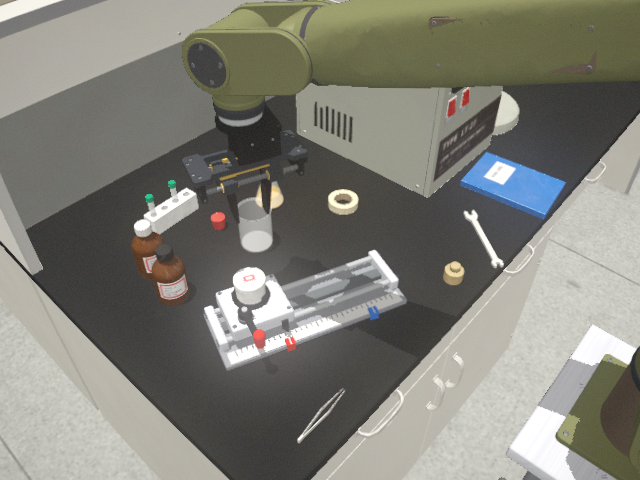

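```bash
python3 - <<'E'
from h import *
s=load('w23'); rem(s,(280+268/6.5,30+285/6.5),(280+271/6.5,30+277/6.5))
kn=onz(s,411,3,.108);ax=onz(s,403,105.5,.092);print(kn,ax,(kn-ax)@by,(kn-ax)@bx)
print('w23 axis vs open',onz(load('w17'),404,117.5,.092))
E
```

```text
ptr [0.5382 0.2385 0.033 ] red [0.5354 0.24   0.019 ] remaining 0.0003 red s 0.4279
[0.53063105 0.30566947 0.108     ] [0.58917124 0.28337456 0.092     ] -0.0020406094334299908 -0.06257989472586138
w23 axis vs open [0.59019906 0.2830761  0.092     ]
```

```bash
python3 - <<'E'
from h import *
print(job_done())
E
```

```text
the job is handed in; nothing more can be done
None
```

The carriage is clamped with its pointer at the red clip's white line, and the job is handed in; no verdict was reported.

- **Opening:** I tried the lever toward the bench's +y first and it gave way at about 3 N. I never tried the other way. I swung it open to about 0.97 rad, and the carriage did not move.
- **Sliding:** I pushed the carriage's -y end face about 94 mm with closed fingers, at 7–9 N sideways.
- **Tightening:** I swung the lever back until the wrist force rose to about 22 N with no further motion. That is the stop, at about 0.01 rad by the arm's position.

**Last checks:**
- **Pointer:** it measured 0.3 mm short of the line from above after clamping. Earlier views gave 0.7 and 1.3 mm, and the camera calibration is good to about 2 mm.
- **Lever:** it reads straight to the front, within about 0.03 rad.
- **Can:** it looks seated in its holder.
- **Bystanders:** the beaker, bottles and weight stand where they were, judged by eye.
- **Arm:** it was about 0.1 m above everything at hand-in, at about 20 s of the 69 s allowed.

**Disagreement:** just before the last small push, the arm's own travel suggested about 2 mm more left to go than the camera did. The tool had tilted a few degrees under load. I went by the camera.

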